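# Clear the rock-chip sorting station and nest the sample cups on it

## Task

Close down the sorting station: with the scraper block, never with the fingers, wipe all the rock chips off the white plate over its open end into the catch tray. Once the plate is clear, put the scraper back upright on its black pad, stand the widest aluminium cup on the plate and nest the other cups in it in size order, each right down on the floor of the next wider one. Leave the vials and the spatula where they are.

Things in the scene. Friction and masses are not known exactly. Their poses are not given: they have to be found in the camera images.
- station: fixed sorting station, yawed. Origin: on the bench under the centre of its white plate, 230 mm (x) by 150 mm (y, clear width), top 40 mm above the bench. Fences 8 mm thick stand 14 mm above the plate along both sides (inner faces y = +-75 mm) and across the +x end (inner face x = 115 mm). The -x end (x = -115 mm), roughly towards the robot, is open, over the catch tray
- tray (a point): centre of the inner floor of the grey catch tray fixed to the station below the plate's open end; axes as the station. In the station's frame its inside spans x = -225 to -115 mm, y = +-77 mm, floor 4 mm and walls 42 mm above the bench. Chips pushed off the plate's end fall into it
- pad: fixed black rubber pad, 90 mm (x) by 130 mm (y) by 2 mm, on the bench: the scraper's resting place. Origin: centre of its underside
- scraper: loose scraper block, 150 g: a white blade block 44 mm (x) by 90 mm (y) by 20 mm high, with an upright wooden grip rib 16 mm (x) by 60 mm (y) on it that goes from 20 to 56 mm above the underside. Origin: centre of its underside, z up. Pinch the rib across its 16 mm (x) and wipe along x; it starts upright on the pad
- cup1: the widest: open straight-sided round aluminium cup, outer diameter 68 mm, 36 mm tall, walls 2.5 mm, floor 4 mm thick, about 100 g. Origin: centre of its underside; z runs up its axis to the mouth
- cup2: second widest (may be absent): open straight-sided round aluminium cup, outer diameter 57 mm, 55 mm tall, walls 2.5 mm, floor 4 mm thick, about 100 g. Origin: centre of its underside; z runs up its axis to the mouth
- cup3: third widest (may be absent): open straight-sided round aluminium cup, outer diameter 46 mm, 74 mm tall, walls 2.5 mm, floor 4 mm thick, about 100 g. Origin: centre of its underside; z runs up its axis to the mouth
- cup4: the narrowest and tallest (may be absent): open straight-sided round aluminium cup, outer diameter 35 mm, 93 mm tall, walls 2.5 mm, floor 4 mm thick, about 100 g. Origin: centre of its underside; z runs up its axis to the mouth
- chip1: dark grey many-sided rock chip, 20 to 27 mm across, 11 mm thick, 12 g, at the start flat on the station's plate, at least 55 mm from the fence at its +x end (may be absent). Origin: centre of one flat face (the underside at the start; chips may turn over as they fall)
- chip2: dark grey many-sided rock chip, 20 to 27 mm across, 11 mm thick, 12 g, at the start flat on the station's plate, at least 55 mm from the fence at its +x end (may be absent). Origin: centre of one flat face (the underside at the start; chips may turn over as they fall)
- chip3: dark grey many-sided rock chip, 20 to 27 mm across, 11 mm thick, 12 g, at the start flat on the station's plate, at least 55 mm from the fence at its +x end (may be absent). Origin: centre of one flat face (the underside at the start; chips may turn over as they fall)
- chip4: dark grey many-sided rock chip, 20 to 27 mm across, 11 mm thick, 12 g, at the start flat on the station's plate, at least 55 mm from the fence at its +x end (may be absent). Origin: centre of one flat face (the underside at the start; chips may turn over as they fall)
- chip5: dark grey many-sided rock chip, 20 to 27 mm across, 11 mm thick, 12 g, at the start flat on the station's plate, at least 55 mm from the fence at its +x end (may be absent). Origin: centre of one flat face (the underside at the start; chips may turn over as they fall)
- chip6: dark grey many-sided rock chip, 20 to 27 mm across, 11 mm thick, 12 g, at the start flat on the station's plate, at least 55 mm from the fence at its +x end (may be absent). Origin: centre of one flat face (the underside at the start; chips may turn over as they fall)
- chip7: dark grey many-sided rock chip, 20 to 27 mm across, 11 mm thick, 12 g, at the start flat on the station's plate, at least 55 mm from the fence at its +x end (may be absent). Origin: centre of one flat face (the underside at the start; chips may turn over as they fall)
- chip8: dark grey many-sided rock chip, 20 to 27 mm across, 11 mm thick, 12 g, at the start flat on the station's plate, at least 55 mm from the fence at its +x end (may be absent). Origin: centre of one flat face (the underside at the start; chips may turn over as they fall)
- vial1: bystander, not to be disturbed: small capped glass vial, 24 mm across, 45 mm tall, standing on the bench. Origin: centre of its underside
- vial2: bystander, not to be disturbed: small capped glass vial, 24 mm across, 45 mm tall, standing on the bench. Origin: centre of its underside
- vial3: bystander, not to be disturbed: small capped glass vial, 24 mm across, 45 mm tall, standing on the bench. Origin: centre of its underside
- spatula: bystander, not to be disturbed: lab spatula 180 mm long lying on the bench. Origin near its middle, x along it
Things that resemble listed ones, but are neither listed nor needed, are in the scene too. What is shaped like the scraper but blue is not meant.

How it is judged:
By the outcome, as a careful person would: the job done as asked, in the order asked, and still so for the second after the job is handed in, with the robot touching nothing.
Of chip1, chip2, chip3, chip4, chip5, chip6, chip7, chip8 only 4 to 8 are there at a start; the rules pass over those that are not, and their reading is None.
Of cup2, cup3, cup4 only 2 to 3 are there at a start; the rules pass over those that are not, and their reading is None.
At some moment in a run one of scraper, cup1, cup2 may be knocked a few centimetres aside while the robot is not near it.
It also fails if it takes over 210 s, if anything falls off the work surface, if the arm or the gripper's body presses on something with over 40 N, if the wrist force passes 120 N, or if a joint passes its speed limit or range.

## Robot

A 6-joint arm with a two-finger parallel gripper is mounted at the origin on the work surface. World frame = base frame: x ahead of the robot, y to its left, z up, the work surface at z = 0. Lengths are in m, angles in rad, forces in N, time in s.
With the tool pointing down it reaches from about 0.425 to 0.95 m from the base axis. Payload 3.5 kg.
Tool frame: the origin (TCP) lies between the finger pads; the fingertips stand 17 mm ahead of it and the grasp point (between the pads) lies 2 mm behind it; z points along the fingers, y is the direction in which the jaws open and shut (so a half turn about z gives the same grasp; the last joint's range is limited). The gripper opens to 85 mm and grips with 20 to 120 N. Pads are 22 mm wide; open, the fingers measure 114 mm over their backs; the gripper's body (76 mm by 85 mm) begins 54 mm behind the grasp point. The pads swing forward as they close: fully open they stand 13 mm farther back than shut.
Start: joints at [-1.448, 0.286, 1.577, -0, 1.279, -0.15], TCP at [0.182, -0.65, 0.248] pointing down, gripper open.
Joint ranges: [-2.77, 2.77], [-0.9, 2.22], [0.21, 2.48], [-1.53, 4.67], [0.24, 2.81], [-2.84, 2.84]. Speed limits (rad/s): [2.79, 2.79, 3.14, 3.14, 3.14, 3.14].

## Interface

Orientations are given as a rotation vector (axis times angle).
In Python, from rig import monitor, capture, close_job, models gives the robot as it stands. The module is installed in compiled form; this text tells all that it offers.
- The arm moves only by the tool arm_command, never from a script. Its arguments are lists of equal length, an entry for each row: "delta_pos": the shift along the tool's x, y, z in units of 50 mm (1.0 is 50 mm), a list of three; "dr": the turn, a rotation vector about the tool's x, y, z in rad, a list of three; "claw": the finger opening in mm, from 0 to 85.4. A call has 1 to 20 rows; each row is the pose to reach, as a shift and turn from the pose commanded when the call began, along the tool's axes at that moment; what a row does not reach only later rows make up. A row lasts 1/10 s, in which the tool goes at most 50 mm and 8.59 degrees, less where a joint would pass 70% of its speed; a pose out of reach is approached as far as the arm can. A call with a gripper value outside its range is refused whole. The fingers move at their own pace and stop on an object; "force" is the grip in N (left out, the last holds). Time passes only in rows, so rows that repeat a pose let the fingers close. It gives the time, the measured TCP pose, the force and the opening at its end, in the units of the state.
- monitor.state(): the state, without advancing time (a new reading comes with each control period).
- capture(name): name is "scene" or "side" or "wrist"; returns a dict with "pixels" (384x512x3 uint8, red, green, blue), "camera_matrix" (3x3 intrinsics, pixels), "k1" (the pictures are not rectified: a ray, as slopes to the right and down, at radius r is drawn at 1 + k1 r^2 times it, then the intrinsics apply), "rvec" (rotation vector, rad) and "tvec" (3), from world to camera coordinates, as OpenCV has them. Camera axes: x right, y down, z forward; pixel columns grow to the right and rows downward; lengths in m; the calibration is good to about 2 mm. A picture is of the moment at which its call begins. There is no depth.
- close_job(): hands the job in, once; it reports no verdict.
Trained networks look in a picture, given as the dict that the camera call returned (one of the last four; its "shot" number tells which), for a name from the list of things; names that differ only in an ending like _2 or _b are one class to them, and where a whole thing is asked for, a point or a joint stands for the part that bears it (a point fixed in the world has none). Each returns a list of dicts, best first, with "p" (0 to 1); they miss things now and then, are a little off and sometimes report something else, mostly with a low value. They report only what shows in the picture. A call takes as long as a camera call. They do not tell look-alikes from the thing itself.
- models.look_for(picture, thing): "box" ([centre column, centre row, width, height] as shares, 0 to 1, of the picture: columns of its width, rows of its height, round what is visible of it).
The state is a dict: "time_s": time; "joints": joint angles; "dq": joint speeds; "effort": joint torques, N m; "position": TCP position; "tcp_rot": TCP orientation; "force": force on the tool from outside, world axes, zero at the start; "wrist_torque": the same for the moment, N m; "opening": opening from 0.0 (shut) to 1.0 (fully open).
Only numpy, scipy, OpenCV 4.12 (cv2) and the standard library are available. Lean on these libraries where they do the work, as an engineer would, in place of code of your own. Each camera call takes 0.05 s, during which the arm holds its last target.

## Working session

There is one attempt and no reset: what is moved stays moved. The work goes in short steps, Python scripts to look and compute and a tool call to move; the robot and the scene stay as the last step left them, time stands still between calls to the robot, and variables do not carry over. Pictures are saved under pics/ and viewed, and the job is handed in when it is done.

Besides the shell and the picture viewer there is one more tool, called after "Request:" by a JSON object that holds its "method" and its "body", one argument or row to a line. arm_command: Moves the arm, as the interface text tells. Its arguments: {"type":"object","properties":{"delta_pos":{"type":"array","items":{"type":"array","items":{"type":"number"}}},"dr":{"type":"array","items":{"type":"array","items":{"type":"number"}}},"claw":{"type":"array","items":{"type":"number"}},"force":{"type":"number"}},"required":["delta_pos","dr","claw"]}

```bash
mkdir -p pics; ls; cat > h.py <<'E'
import numpy as np, cv2
from rig import monitor, capture, close_job, models
def save(n,name):
    cv2.imwrite('pics/'+n+'.png', cv2.cvtColor(name['pixels'],cv2.COLOR_RGB2BGR))
E
python3 - <<'E'
from h import *
print(monitor.state())
for c in ['scene','side','wrist']:
    p=capture(c); save(c+'0',p); print(c,p['camera_matrix'],p['k1'],p['rvec'],p['tvec'],p['shot'])
E
```

```text
pics
{'time_s': 0.0, 'joints': array([-1.44803537e+00,  2.87187724e-01,  1.57816469e+00,  2.07387537e-05,
        1.27861125e+00, -1.50002615e-01]), 'dq': array([-0.00065577,  0.00072419,  0.00047381,  0.00121724,  0.00086975,
       -0.00066417]), 'effort': array([ 1.43633668e-03, -4.05982876e+01, -2.92624587e+01, -9.67778033e-05,
        5.84724054e-03,  1.36266294e-06]), 'position': array([ 0.1817961 , -0.64942017,  0.24693909]), 'tcp_rot': array([-3.11007388e+00, -4.26797424e-01, -8.18474342e-05]), 'force': array([0.04390349, 0.86902645, 0.51239172]), 'wrist_torque': array([-0.06563462, -0.03703718, -0.00611888]), 'opening': 1.0018085813646047}
scene [[434.4571115    0.         256.3231935 ]
 [  0.         434.4571115  195.93535318]
 [  0.           0.           1.        ]] -0.023838467843041437 [ 2.15531714  1.56356875 -0.43538714] [-0.12716024 -0.37642536  1.66927433] 1
side [[386.08397352   0.         253.77156123]
 [  0.         386.08397352 189.86789314]
 [  0.           0.           1.        ]] -0.0035511195495794372 [ 0.66421341 -2.70524136  1.05589893] [0.41338273 0.22023036 1.00361912] 2
wrist [[312.4627543    0.         249.92853852]
 [  0.         312.4627543  192.75006743]
 [  0.           0.           1.        ]] -0.0005658276109356793 [-2.3128536   1.7541627   0.25665793] [-0.67374088 -0.03676088  0.37891315] 3
```

View pics/scene0.png

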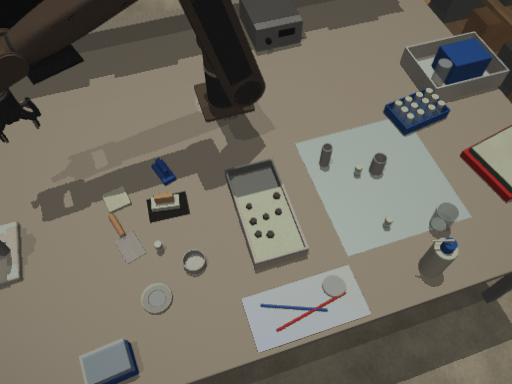

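View pics/side0.png

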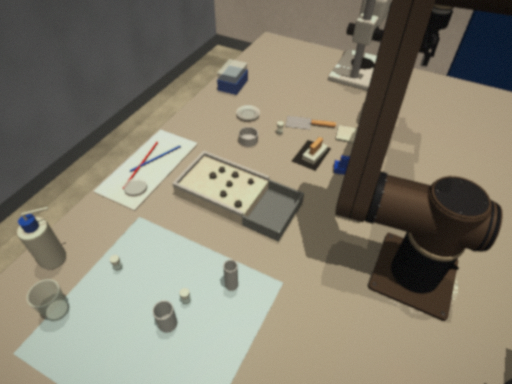

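View pics/wrist0.png

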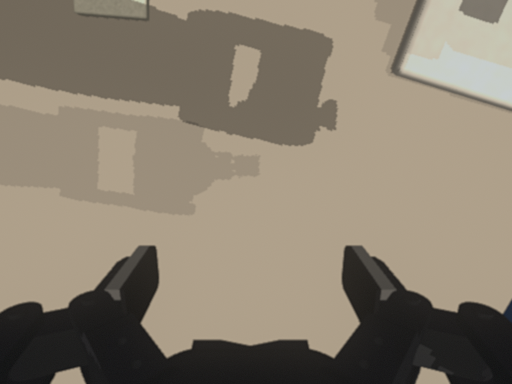

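```bash
cat >> h.py <<'E'
from scipy.spatial.transform import Rotation as R
from scipy.optimize import least_squares
def proj(p,X):
    X=np.atleast_2d(X).astype(float); Rm=R.from_rotvec(np.ravel(p['rvec'])).as_matrix()
    c=X@Rm.T+np.ravel(p['tvec']); s=c[:,:2]/c[:,2:]
    r2=(s**2).sum(1,keepdims=True); s=s*(1+p['k1']*r2); K=np.array(p['camera_matrix'])
    return np.c_[s[:,0]*K[0,0]+K[0,2], s[:,1]*K[1,1]+K[1,2]]
def ray(p,uv):
    uv=np.atleast_2d(uv).astype(float)
    d=np.array([p['k1'],0,0,0,0],float)
    s=cv2.undistortPoints(uv[:,None],np.array(p['camera_matrix']),d)[:,0]
    Rm=R.from_rotvec(np.ravel(p['rvec'])).as_matrix(); o=-Rm.T@np.ravel(p['tvec'])
    return o,np.c_[s,np.ones(len(s))]@Rm
def onz(p,uv,z):
    o,d=ray(p,uv); return o+d*((z-o[2])/d[:,2])[:,None]
def tri(ps,uvs):
    A=np.zeros((3,3));b=np.zeros(3)
    for p,uv in zip(ps,uvs):
        o,d=ray(p,uv); d=d[0]/np.linalg.norm(d); M=np.eye(3)-np.outer(d,d); A+=M;b+=M@o
    return np.linalg.solve(A,b)
def look(p,t,pm=0.2):
    H,W=p['pixels'].shape[:2]
    return [(np.round(np.array(b['box'])*[W,H,W,H],1),round(b['p'],2)) for b in models.look_for(p,t) if b['p']>pm]
def crop(n,p,box,s):
    x0,y0,x1,y1=box
    im=cv2.resize(p['pixels'][y0:y1,x0:x1],None,fx=s,fy=s,interpolation=cv2.INTER_CUBIC)
    cv2.imwrite('pics/'+n+'.png',cv2.cvtColor(im,cv2.COLOR_RGB2BGR))
E
python3 - <<'E'
from h import *
for c in ['scene','side']:
    p=capture(c)
    for t in ['cup1','scraper','pad','station','chip1','vial1','spatula','cup3','cup4','cup2']:
        print(c,t,[(b.tolist(),q) for b,q in look(p,t)])
    if c=='scene':
        crop('s1',p,(90,130,310,320),3)
        crop('s2',p,(300,120,480,290),3)
    else: crop('s3',p,(200,60,370,250),3); crop('s4',p,(20,180,300,384),2.8)
E
```

```text
scene cup1 [([379.8, 165.0, 18.7, 24.9], 0.81), ([194.8, 261.0, 22.5, 24.7], 0.63), ([325.9, 154.4, 10.3, 22.2], 0.58)]
scene scraper [([164.9, 200.5, 26.8, 16.8], 0.95), ([163.2, 170.8, 28.3, 24.3], 0.63)]
scene pad []
scene station [([266.9, 213.7, 85.6, 113.9], 0.72), ([167.4, 205.6, 42.1, 28.5], 0.39)]
scene chip1 [([269.3, 233.5, 4.7, 5.0], 0.63), ([280.5, 210.1, 7.7, 2.2], 0.58), ([258.9, 233.9, 6.9, 1.9], 0.55), ([274.9, 195.8, 8.1, 4.7], 0.53), ([254.1, 220.3, 8.6, 8.9], 0.49), ([269.1, 215.3, 86.6, 108.6], 0.35)]
scene vial1 [([387.5, 223.4, 10.5, 14.1], 0.59), ([158.9, 245.2, 9.3, 14.8], 0.54), ([357.0, 171.2, 16.4, 11.0], 0.38)]
scene spatula [([128.2, 235.1, 36.9, 47.4], 0.64)]
scene cup3 [([379.8, 165.0, 18.7, 24.9], 0.81), ([194.8, 261.0, 22.5, 24.7], 0.63), ([325.9, 154.4, 10.3, 22.2], 0.58)]
scene cup4 [([379.8, 165.0, 18.7, 24.9], 0.81), ([194.8, 261.0, 22.5, 24.7], 0.63), ([325.9, 154.4, 10.3, 22.2], 0.58)]
scene cup2 [([379.8, 165.0, 18.7, 24.9], 0.81), ([194.8, 261.0, 22.5, 24.7], 0.63), ([325.9, 154.4, 10.3, 22.2], 0.58)]
side cup1 [([230.7, 276.2, 12.9, 30.6], 0
[... 232 characters left out ...]
ip1 [([227.7, 186.5, 7.1, 7.9], 0.6), ([234.0, 173.5, 9.6, 7.3], 0.49), ([223.0, 196.6, 4.0, 5.2], 0.38), ([222.8, 169.3, 3.5, 3.3], 0.38)]
side vial1 [([117.9, 261.8, 9.7, 17.6], 0.51), ([184.3, 297.3, 11.7, 21.4], 0.47), ([278.8, 126.9, 9.2, 16.2], 0.47)]
side spatula [([308.4, 122.3, 46.4, 15.6], 0.89), ([165.2, 313.2, 28.3, 34.4], 0.64)]
side cup3 [([230.7, 276.2, 12.9, 30.6], 0.92), ([165.0, 316.0, 26.8, 32.2], 0.72), ([245.5, 137.4, 21.8, 24.5], 0.65)]
side cup4 [([230.7, 276.2, 12.9, 30.6], 0.92), ([165.0, 316.0, 26.8, 32.2], 0.72), ([245.5, 137.4, 21.8, 24.5], 0.65)]
side cup2 [([230.7, 276.2, 12.9, 30.6], 0.92), ([165.0, 316.0, 26.8, 32.2], 0.72), ([245.5, 137.4, 21.8, 24.5], 0.65)]
```

View pics/s1.png

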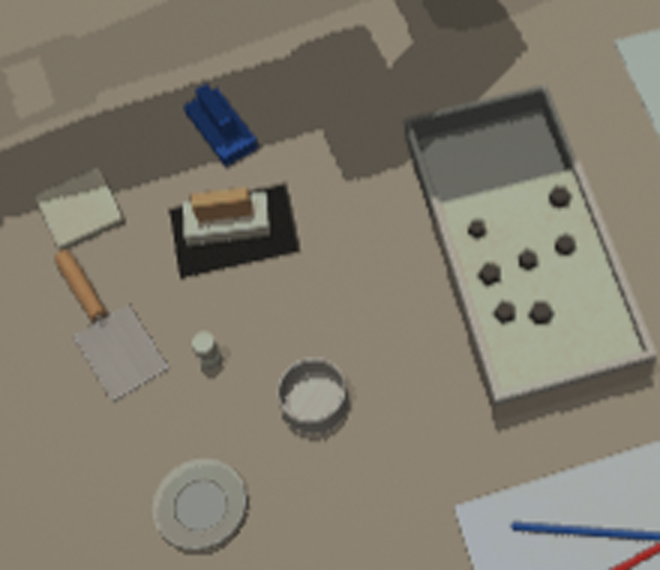

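View pics/s2.png

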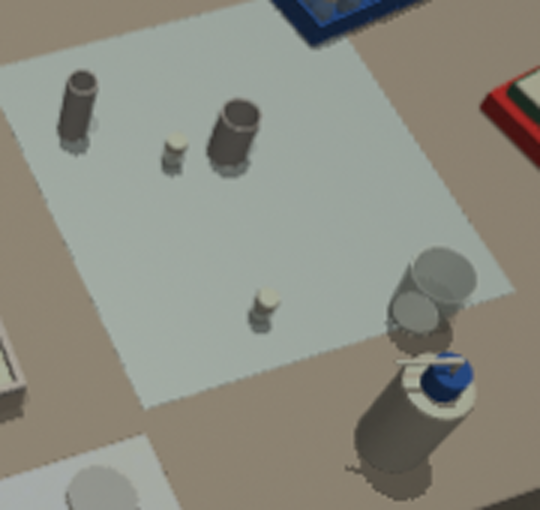

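View pics/s3.png

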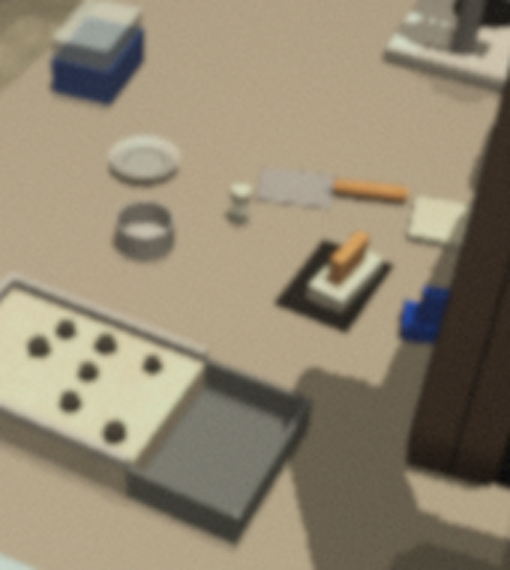

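View pics/s4.png

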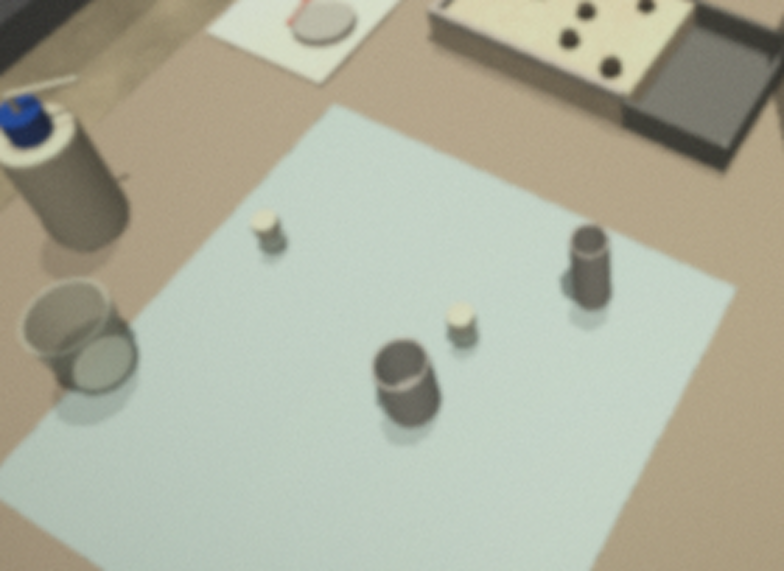

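```bash
python3 - <<'E'
from h import *
p=capture('scene');q=capture('side')
def s1(u,v): return (90+u/3,130+v/3)
def s2(u,v): return (300+u/3,120+v/3)
def s3(u,v): return (200+u/3,60+v/3)
def s4(u,v): return (20+u/2.8,180+v/2.8)
def f(n,uv,z): print(n,np.round(onz(p,[uv],z)[0],3))
def g(n,uv,z): print(n,'side',np.round(onz(q,[uv],z)[0],3))
f('fenceR',s1(655,355),.054); f('fenceL',s1(497,403),.054)
f('trayL',s1(408,125),.042); f('trayR',s1(545,92),.042)
f('openL',s1(440,200),.040); f('openR',s1(572,168),.04)
g('fenceL?',s3(10,275),.054); g('trayL?',s3(310,398),.042); g('tray',s3(235,540),.042)
f('cup1rim',s1(313,382),.036); g('cup1rim',s3(144,222),.036); 
print('tri cup1',tri([p,q],[s1(313,382),s3(144,222)]))
print('tri cupA mouth',tri([p,q],[s2(241,114),s4(402,364)]))
print('tri cupB mouth',tri([p,q],[s2(83,82),s4(590,240)]))
print('tri rib top',tri([p,q],[s1(221,200),s3(351,252)]))
for n,u in [('a',(253,187)),('b',(193,196)),]: f('ribend',s1(*u),.056)
for u in [(170,212),(285,185),(298,250),(182,277)]: f('pad',s1(*u),.002)
for u in [(560,197),(478,229),(566,245),(528,260),(489,273),(505,312),(541,313)]: f('chip',s1(*u),.048)
f('vialtop',s1(204,342),.045);f('vialtop',s2(176,143),.045);f('vialtop',s2(266,298),.045)
s=monitor.state(); w=capture('wrist')
Rm=R.from_rotvec(s['tcp_rot']).as_matrix();print(Rm)
Rc=R.from_rotvec(np.ravel(w['rvec'])).as_matrix(); o=-Rc.T@np.ravel(w['tvec'])
print('cam in tool',Rm.T@(o-s['position']),'\n',Rc@Rm)
E
```

```text
fenceR [0.71  0.063 0.054]
fenceL [ 0.709 -0.101  0.054]
trayL [ 0.362 -0.091  0.042]
trayR [0.366 0.068 0.042]
openL [ 0.465 -0.085  0.04 ]
openR [0.47  0.063 0.04 ]
fenceL? side [ 0.7   -0.099  0.054]
trayL? side [ 0.351 -0.096  0.042]
tray side [0.345 0.092 0.042]
cup1rim [ 0.625 -0.264  0.036]
cup1rim side [ 0.625 -0.264  0.036]
tri cup1 [ 0.62500668 -0.26429176  0.03614292]
tri cupA mouth [0.48554037 0.40342835 0.07203295]
tri cupB mouth [0.40334589 0.24635177 0.09145006]
tri rib top [ 0.39438376 -0.30893826  0.04833296]
ribend [ 0.397 -0.271  0.056]
ribend [ 0.389 -0.334  0.056]
pad [ 0.365 -0.365  0.002]
pad [ 0.37  -0.237  0.002]
pad [ 0.455 -0.243  0.002]
pad [ 0.449 -0.368  0.002]
chip [0.505 0.036 0.048]
chip [ 0.516 -0.058  0.048]
chip [0.562 0.023 0.048]
chip [ 0.567 -0.021  0.048]
chip [ 0.569 -0.063  0.048]
chip [ 0.616 -0.062  0.048]
chip [ 0.628 -0.028  0.048]
vialtop [ 0.554 -0.357  0.045]
vialtop [0.485 0.334 0.045]
vialtop [0.692 0.339 0.045]
[[ 9.63019171e-01  2.69432877e-01 -3.89486317e-05]
 [ 2.69432878e-01 -9.63019171e-01  7.63212150e-06]
 [-3.54519346e-05 -1.78439212e-05 -9.99999999e-01]]
cam in tool [ 7.20906991e-02 -1.14500346e-04 -1.25169090e-01] 
 [[-9.82115287e-05  9.99999988e-01  1.18172803e-04]
 [-9.58852559e-01 -6.06205853e-05 -2.83904504e-01]
 [-2.83904493e-01 -1.41192990e-04  9.58852553e-01]]
```

```bash
cat >> h.py <<'E'
def goto(x,y,z,head_deg):
    s=monitor.state(); Rm=R.from_rotvec(s['tcp_rot']).as_matrix()
    h=np.radians(head_deg); tx=np.array([np.cos(h),np.sin(h),0]); tz=np.array([0,0,-1.]); ty=np.cross(tz,tx)
    Rt=np.c_[tx,ty,tz]
    d=Rm.T@(np.array([x,y,z])-s['position'])/.05
    dr=R.from_matrix(Rm.T@Rt).as_rotvec()
    n=max(np.linalg.norm(d),np.degrees(np.linalg.norm(dr))/8.59)
    print('delta',np.round(d,3).tolist(),'dr',np.round(dr,4).tolist(),'rows>=%.1f'%n,'t',round(s['time_s'],2))
E
python3 - <<'E'
from h import *
goto(.54,0,.32,90)
E
```

```text
delta [10.4, -10.59, -1.433] dr [-0.0, -0.0001, -1.298] rows>=14.9 t 1.4
```

Request:
{"method": "arm_command", "body": {
  "delta_pos": [
    [10.4,-10.6,-1.43],
    [10.4,-10.6,-1.43],
    [10.4,-10.6,-1.43],
    [10.4,-10.6,-1.43],
    [10.4,-10.6,-1.43],
    [10.4,-10.6,-1.43],
    [10.4,-10.6,-1.43],
    [10.4,-10.6,-1.43],
    [10.4,-10.6,-1.43],
    [10.4,-10.6,-1.43],
    [10.4,-10.6,-1.43],
    [10.4,-10.6,-1.43],
    [10.4,-10.6,-1.43],
    [10.4,-10.6,-1.43],
    [10.4,-10.6,-1.43],
    [10.4,-10.6,-1.43],
    [10.4,-10.6,-1.43],
    [10.4,-10.6,-1.43],
    [10.4,-10.6,-1.43],
    [10.4,-10.6,-1.43]
  ],
  "dr": [
    [0,0,-1.298],
    [0,0,-1.298],
    [0,0,-1.298],
    [0,0,-1.298],
    [0,0,-1.298],
    [0,0,-1.298],
    [0,0,-1.298],
    [0,0,-1.298],
    [0,0,-1.298],
    [0,0,-1.298],
    [0,0,-1.298],
    [0,0,-1.298],
    [0,0,-1.298],
    [0,0,-1.298],
    [0,0,-1.298],
    [0,0,-1.298],
    [0,0,-1.298],
    [0,0,-1.298],
    [0,0,-1.298],
    [0,0,-1.298]
  ],
  "claw": [85,85,85,85,85,85,85,85,85,85,85,85,85,85,85,85,85,85,85,85]
}}

```text
time_s: 3.4
position: [0.5395, -0.0007, 0.3198]
tcp_rot: [2.224, 2.219, -0.0]
force: [-0.6, -0.3, 1.4]
opening: 0.999
```

```bash
python3 - <<'E'
from h import *
import pickle
s=monitor.state(); print(s['position'],s['tcp_rot'],s['joints'])
w=capture('wrist'); save('w1',w); pickle.dump(w,open('w1.pkl','wb'))
E
```

```text
[ 0.53950777 -0.00072099  0.31976825] [ 2.22380233e+00  2.21905596e+00 -1.78975966e-04] [-1.89421175e-01 -6.28782041e-02  1.82726777e+00 -1.04976731e-04
  1.37725422e+00 -1.87264355e-01]
```

View pics/w1.png

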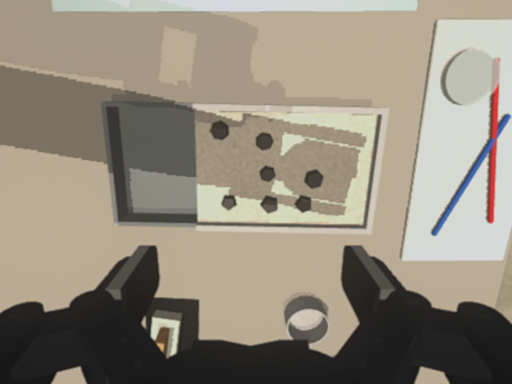

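```bash
python3 - <<'E'
from h import *
import pickle
w=pickle.load(open('w1.pkl','rb'))
crop('w1a',w,(95,85,255,245),4.5) if 0 else crop('w1a',w,(95,90,255,240),4)
crop('w1b',w,(240,90,400,240),4)
E
```

```text
(no output)
```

View pics/w1a.png

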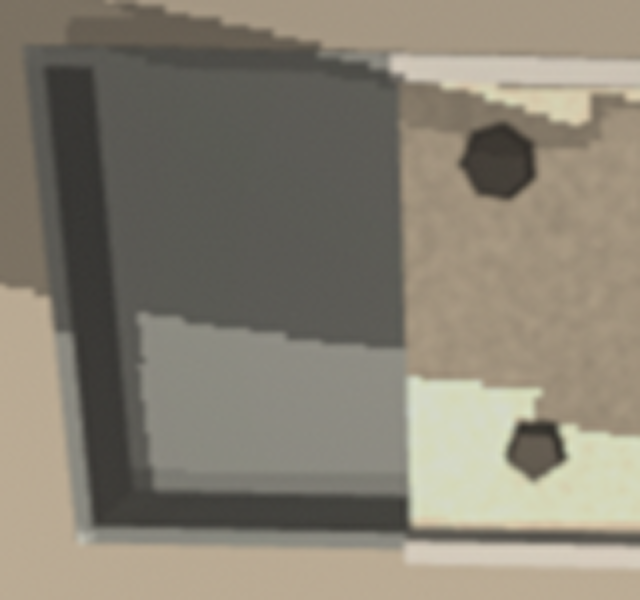

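View pics/w1b.png

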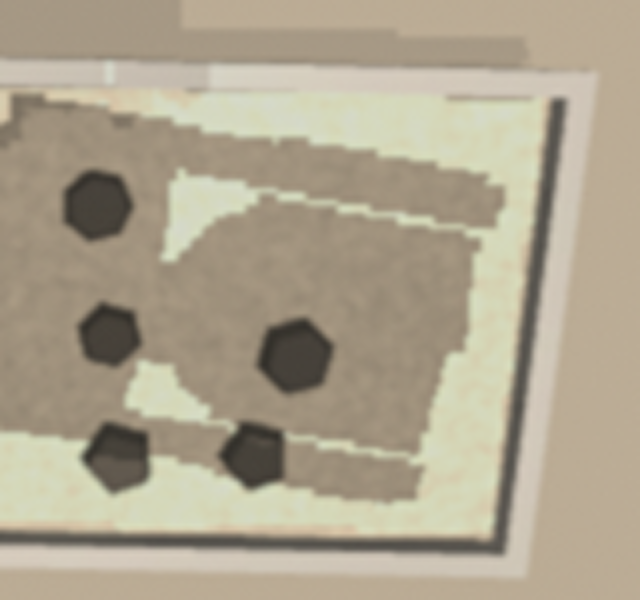

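```bash
python3 - <<'E'
from h import *
import pickle
w=pickle.load(open('w1.pkl','rb'))
a=lambda U,V:(95+(U+.5)/4-.5,90+(V+.5)/4-.5); b=lambda U,V:(240+(U+.5)/4-.5,90+(V+.5)/4-.5)
M=np.array([[-115,83,54],[-115,-83,54],[-115,-75,54],[-115,-75,40],[123,83,54],[123,-83,54],[115,75,54],[115,-75,54],[115,-75,40]])/1000.
U=np.array([a(390,52),a(405,562),a(407,543),a(409,525),b(600,73),b(525,577),b(568,97),b(505,553),b(493,538)])
def pr(t,M):
    Q=R.from_euler('z',t[2]).as_matrix(); return proj(w,M@Q.T+[t[0],t[1],t[3]])
f=lambda t:(pr(t,M)-U).ravel()
r=least_squares(f,[.59,-.01,0,0]); print(r.x,np.degrees(r.x[2])); print(np.round(f(r.x).reshape(-1,2),1).tolist())
f3=lambda t:f([*t,0]); r3=least_squares(f3,[.59,-.01,0]);print(r3.x)
np.save('st.npy',r3.x)
t=r3.x
ch=[a(499,160),a(536,448),b(97,205),b(110,335),b(296,355),b(117,457),b(255,455)]
P=onz(w,ch,.049); c,s_=np.cos(t[2]),np.sin(t[2])
d=P[:,:2]-t[:2]; L=np.c_[d@[c,s_],d@[-s_,c]]; print(np.round(L*1000).tolist())
# scraper, cup1 detections
print(look(w,'scraper'),look(w,'cup1'),look(w,'pad'))
E
```

```text
[ 5.82853768e-01 -1.69613348e-02 -2.42241305e-02 -5.62150447e-04] -1.3879404378274645
[[0.1, 0.2], [0.1, 0.1], [-0.6, -0.6], [0.6, 0.1], [-0.3, -0.5], [0.3, -0.0], [0.1, 0.1], [0.2, 0.4], [-0.4, 0.2]]
[ 0.58276862 -0.01683845 -0.02422065]
[[-83.0, 51.0], [-71.0, -43.0], [-27.0, 39.0], [-21.0, -3.0], [40.0, -8.0], [-17.0, -45.0], [29.0, -43.0]]
[(array([164.7, 334.1,  29.2,  45.2]), 0.83)] [(array([307.4, 319.8,  42.6,  46.7]), 0.76), (array([244.1, 168. , 292. , 131.9]), 0.32)] [(array([171.6, 324.9,  54.9,  52.5]), 0.62)]
```

```bash
python3 - <<'E'
from h import *
goto(.41,-.33,.24,90)
E
```

```text
delta [-6.601, -2.588, 1.597] dr [0.0001, 0.0, -0.001] rows>=7.3 t 3.6
```

Request:
{"method": "arm_command", "body": {
  "delta_pos": [
    [-6.6,-2.59,1.6],
    [-6.6,-2.59,1.6],
    [-6.6,-2.59,1.6],
    [-6.6,-2.59,1.6],
    [-6.6,-2.59,1.6],
    [-6.6,-2.59,1.6],
    [-6.6,-2.59,1.6],
    [-6.6,-2.59,1.6],
    [-6.6,-2.59,1.6],
    [-6.6,-2.59,1.6],
    [-6.6,-2.59,1.6],
    [-6.6,-2.59,1.6]
  ],
  "dr": [
    [0,0,0],
    [0,0,0],
    [0,0,0],
    [0,0,0],
    [0,0,0],
    [0,0,0],
    [0,0,0],
    [0,0,0],
    [0,0,0],
    [0,0,0],
    [0,0,0],
    [0,0,0]
  ],
  "claw": [85,85,85,85,85,85,85,85,85,85,85,85]
}}

```text
time_s: 4.8
position: [0.4112, -0.3283, 0.2404]
tcp_rot: [2.218, 2.223, 0.0]
force: [-0.9, 0.6, 0.4]
opening: 0.992
```

```bash
python3 - <<'E'
from h import *
import pickle
s=monitor.state(); print(s['position'],s['tcp_rot'],s['joints'])
w=capture('wrist'); save('w2',w); pickle.dump(w,open('w2.pkl','wb'))
print(look(w,'scraper'),look(w,'pad'))
crop('w2a',w,(140,100,340,260),4)
E
```

```text
[ 0.41124823 -0.32829419  0.24042943] [2.21814913e+00 2.22338788e+00 1.97419345e-04] [-8.66728819e-01 -3.76312172e-02  1.94826791e+00  2.15966992e-04
  1.23002003e+00 -8.69159884e-01]
[(array([125.9, 132.5,  95. ,  58.6]), 0.94), (array([246.5, 139.6,  86.8, 116.8]), 0.56)] [(array([245.7, 139.9,  87.3, 114. ]), 0.93)]
```

View pics/w2.png

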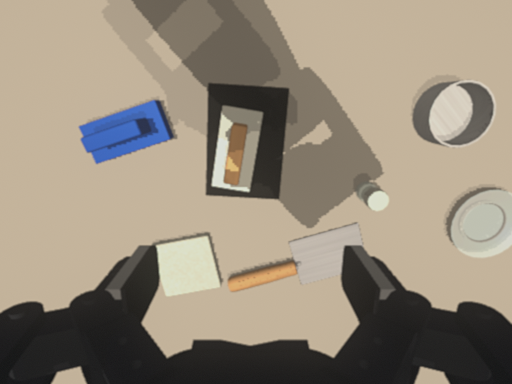

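View pics/w2a.png

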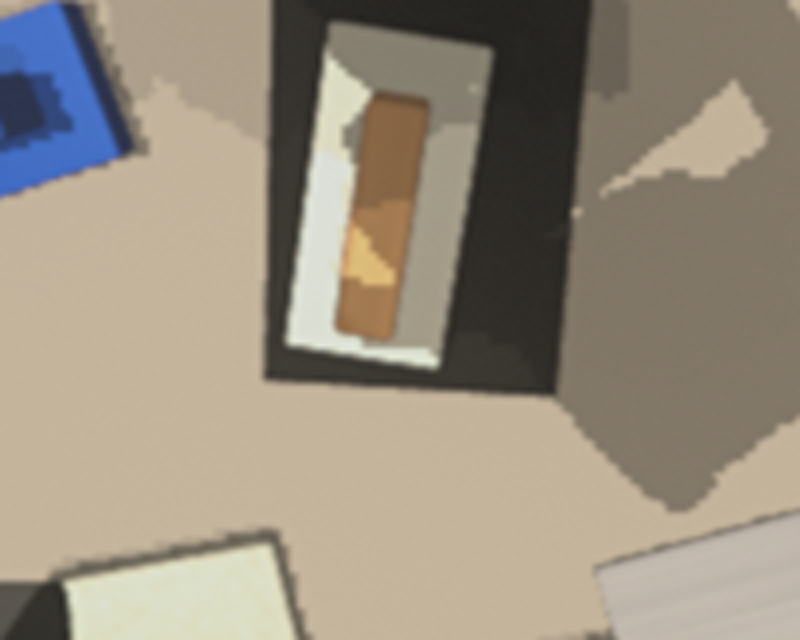

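```bash
cat >> h.py <<'E'
def fit(w,M,U,t0):
    M=np.array(M)/1000.;U=np.array(U)
    def f(t):
        Q=R.from_euler('z',t[2]).as_matrix(); return (proj(w,M@Q.T+[t[0],t[1],t[3] if len(t)>3 else 0])-U).ravel()
    r=least_squares(f,t0); print(np.round(r.x,4),'yaw',round(np.degrees(r.x[2]),2),'res',np.round(f(r.x).reshape(-1,2),1).tolist()); return r.x
def cu(x0,y0,s): return lambda U,V:(x0+(U+.5)/s-.5,y0+(V+.5)/s-.5)
E
python3 - <<'E'
from h import *
import pickle
w=pickle.load(open('w2.pkl','rb'));a=cu(140,100,4)
M=[[-22,45,20],[22,45,20],[22,-45,20],[-22,-45,20],[-8,30,56],[8,30,56],[8,-30,56],[-8,-30,56]]
U=[a(330,20),a(494,47),a(440,367),a(287,345),a(374,90),a(430,100),a(393,342),a(336,330)]
fit(w,M,U,[.4,-.3,-.1,0])
fit(w,[[-45,65,2],[45,65,2],[45,-65,2],[-45,-65,2]],[(209,84),(288.5,88),a(557,394),a(266,379)],[.4,-.3,0])
E
```

```text
[ 0.3965 -0.3079 -0.16    0.0023] yaw -9.17 res [[0.3, -0.6], [0.3, -0.4], [0.1, -0.2], [0.2, -0.7], [-1.6, 0.7], [0.8, 1.0], [0.7, -0.2], [-0.7, 0.3]]
[ 0.4061 -0.3049 -0.0551] yaw -3.16 res [[-1.2, -1.5], [0.9, -0.5], [0.6, 1.4], [-0.3, 1.1]]
```

```bash
python3 - <<'E'
from h import *
goto(.3965,-.3079,.13,80.8)
goto(.3965,-.3079,.045,80.8)
E
```

```text
delta [0.418, -0.289, 2.204] dr [0.0005, 0.0004, 0.1622] rows>=2.3 t 4.95
delta [0.418, -0.29, 3.904] dr [0.0005, 0.0004, 0.1622] rows>=3.9 t 4.95
```

Request:
{"method": "arm_command", "body": {
  "delta_pos": [
    [0.42,-0.29,1],
    [0.42,-0.29,2],
    [0.42,-0.29,2.5],
    [0.42,-0.29,2.8],
    [0.42,-0.29,2.8],
    [0.42,-0.29,2.8]
  ],
  "dr": [
    [0,0,0.1],
    [0,0,0.162],
    [0,0,0.162],
    [0,0,0.162],
    [0,0,0.162],
    [0,0,0.162]
  ],
  "claw": [50,50,50,50,50,50]
}}

```text
time_s: 5.55
position: [0.3963, -0.3086, 0.1004]
tcp_rot: [2.393, 2.035, 0.0]
force: [-0.3, -0.2, 0.7]
opening: 0.587
```

```bash
python3 - <<'E'
from h import *
goto(.3965,-.3079,.045,80.8)
w=capture('wrist'); save('w3',w)
E
```

```text
delta [0.015, 0.001, 1.108] dr [0.0005, 0.0004, -0.001] rows>=1.1 t 5.55
```

View pics/w3.png

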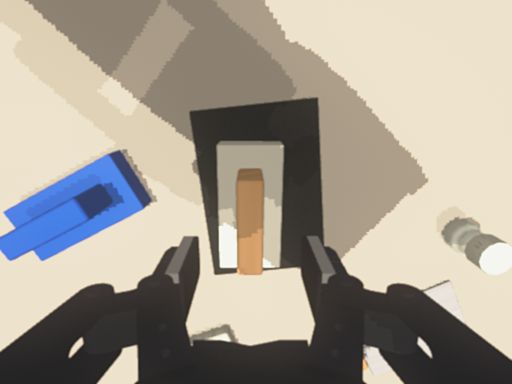

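Request:
{"method": "arm_command", "body": {
  "delta_pos": [
    [0.01,0,0.6],
    [0.01,0,1.11],
    [0.01,0,1.11],
    [0.01,0,1.11],
    [0.01,0,1.11],
    [0.01,0,1.11],
    [0.01,0,1.11],
    [0.01,0,1.11],
    [0.01,0,1.11],
    [0.01,0,1.11]
  ],
  "dr": [
    [0,0,0],
    [0,0,0],
    [0,0,0],
    [0,0,0],
    [0,0,0],
    [0,0,0],
    [0,0,0],
    [0,0,0],
    [0,0,0],
    [0,0,0]
  ],
  "claw": [50,50,50,0,0,0,0,0,0,0],
  "force": 60
}}

```text
time_s: 6.6
position: [0.3973, -0.3095, 0.0467]
tcp_rot: [2.391, 2.032, 0.0]
force: [-0.7, 0.5, 7.2]
opening: 0.177
```

```bash
python3 - <<'E'
from h import *
s=monitor.state();print(s['position'],s['opening'],s['force'])
goto(.3965,-.3079,.15,88.6)
E
```

```text
[ 0.39731878 -0.30950888  0.04665553] 0.1771413214292161 [-0.71637112  0.5271196   7.20508157]
delta [0.023, -0.014, -2.067] dr [0.0032, 0.003, -0.1376] rows>=2.1 t 6.6
```

```bash
cat >> h.py <<'E'
def stw(x,y):
    t=np.load('st.npy'); c,s=np.cos(t[2]),np.sin(t[2]); return t[0]+c*x-s*y, t[1]+s*x+c*y
E
python3 - <<'E'
from h import *
x,y=stw(.085,-.027);print(x,y)
goto(x,y,.15,88.6)
E
```

```text
0.6670897947954048 -0.045889085490724686
delta [6.068, 4.482, -2.068] dr [0.0032, 0.003, -0.1376] rows>=7.8 t 6.6
```

Request:
{"method": "arm_command", "body": {
  "delta_pos": [
    [0,0,-1],
    [0,0,-2.07],
    [0.8,0.6,-2.07],
    [1.6,1.2,-2.07],
    [2.3,1.7,-2.07],
    [3.0,2.25,-2.07],
    [3.7,2.75,-2.07],
    [4.4,3.3,-2.07],
    [5.0,3.75,-2.07],
    [5.5,4.15,-2.07],
    [6.0,4.4,-2.07],
    [6.07,4.48,-2.07],
    [6.07,4.48,-2.07],
    [6.07,4.48,-2.07]
  ],
  "dr": [
    [0,0,0],
    [0,0,0],
    [0,0,-0.05],
    [0,0,-0.1],
    [0,0,-0.137],
    [0,0,-0.137],
    [0,0,-0.137],
    [0,0,-0.137],
    [0,0,-0.137],
    [0,0,-0.137],
    [0,0,-0.137],
    [0,0,-0.137],
    [0,0,-0.137],
    [0,0,-0.137]
  ],
  "claw": [0,0,0,0,0,0,0,0,0,0,0,0,0,0]
}}

```text
time_s: 8.0
position: [0.6652, -0.0452, 0.1474]
tcp_rot: [-2.249, -2.193, 0.002]
force: [0.7, 0.4, -1.7]
opening: 0.173
```

```bash
python3 - <<'E'
from h import *
import pickle
s=monitor.state();print(s['position'],s['opening'],s['force'])
w=capture('wrist'); save('w4',w); pickle.dump(w,open('w4.pkl','wb'))
w=capture('side'); save('w4s',w);crop('w4s',w,(150,90,310,230),4)
goto(*stw(.085,-.027),.0857,88.6)
E
```

```text
[ 0.66523125 -0.04521428  0.14743202] 0.17342940791506875 [ 0.65670126  0.35003023 -1.69829697]
delta [-0.004, 0.039, 1.239] dr [-0.0008, 0.0001, -0.0018] rows>=1.2 t 8.1
```

View pics/w4.png

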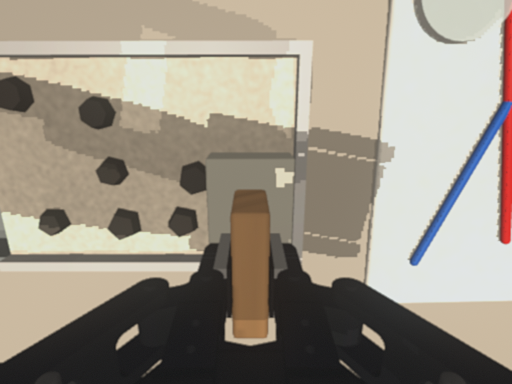

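View pics/w4s.png

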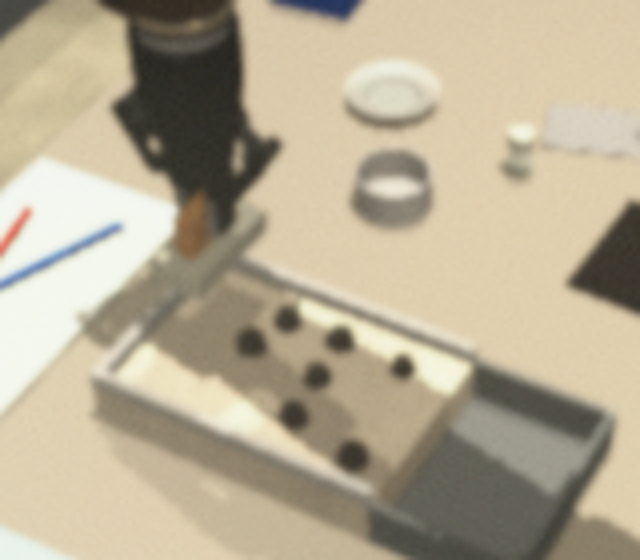

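```bash
python3 - <<'E'
from h import *
import pickle
w=pickle.load(open('w4.pkl','rb'))
P=onz(w,[(207,154),(293,154)],.1474-.0447+.02);print(P, np.array([.6652,-.0452])-P[:,:2].mean(0))
# rib top far corners
P=onz(w,[(234,190),(267,190)],.1474-.0447+.056);print(P)
E
```

```text
[[0.64553415 0.00269086 0.1227    ]
 [0.68701399 0.00164673 0.1227    ]] [-0.00107407 -0.04736879]
[[ 0.66007124 -0.00543436  0.1587    ]
 [ 0.67257544 -0.00574658  0.1587    ]]
```

```bash
python3 - <<'E'
from h import *
import pickle
w=pickle.load(open('w4.pkl','rb'))
print(onz(w,[(234,190),(267,190),(207,158),(293,158)],.1227), onz(w,[(207,154),(293,154)],.1027),onz(w,[(232,212),(268,212)],.1587))
crop('w4c',w,(190,140,310,260),5)
E
```

```text
[[ 6.57840128e-01 -1.56931373e-02  1.22700000e-01]
 [ 6.74297872e-01 -1.61040848e-02  1.22700000e-01]
 [ 6.45408607e-01  7.44396090e-04  1.22700000e-01]
 [ 6.87040562e-01 -3.02652595e-04  1.22700000e-01]] [[ 6.42652311e-01 -5.54979581e-04  1.02700000e-01]
 [ 6.89667963e-01 -1.73845336e-03  1.02700000e-01]] [[ 0.65894363 -0.01426774  0.1587    ]
 [ 0.67287428 -0.01461377  0.1587    ]]
```

View pics/w4c.png

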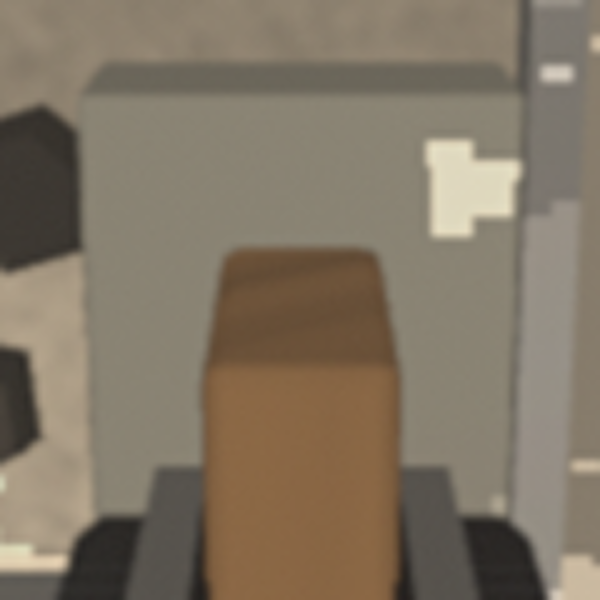

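```bash
python3 - <<'E'
from h import *
import pickle
w=pickle.load(open('w4.pkl','rb'));a=cu(190,140,5)
M=[[-22,45,0],[22,45,0],[-22,45,20],[22,45,20],[-8,30,20],[8,30,20],[-8,30,56],[8,30,56]]
U=[a(108,62),a(500,62),a(80,94),a(524,94),a(226,250),a(378,250),a(206,366),a(398,366)]
fit(w,M,U,[.665,-.045,-.02,.1])
E
```

```text
[ 0.6651 -0.0459 -0.0258  0.0995] yaw -1.48 res [[-0.6, 0.6], [0.1, 0.7], [0.1, 0.7], [0.2, 0.8], [-0.4, -1.3], [0.6, -1.3], [-0.9, -0.1], [0.9, -0.0]]
```

Request:
{"method": "arm_command", "body": {
  "delta_pos": [
    [0,0,0.4],
    [0,0,0.8],
    [0,0,1.0],
    [0,0,1.1],
    [0,0,1.17],
    [0,0,1.17],
    [0,0,1.17]
  ],
  "dr": [
    [0,0,0],
    [0,0,0],
    [0,0,0],
    [0,0,0],
    [0,0,0],
    [0,0,0],
    [0,0,0]
  ],
  "claw": [0,0,0,0,0,0,0]
}}

```text
time_s: 8.8
position: [0.6665, -0.0448, 0.0903]
tcp_rot: [2.248, 2.193, 0.001]
force: [0.5, -0.7, -1.0]
opening: 0.174
```

```bash
python3 - <<'E'
from h import *
s=monitor.state();print(s['position'],s['opening'],s['force'])
w=capture('side'); crop('w5s',w,(150,90,310,230),4)
goto(*stw(.085,-.027),.0857,88.6)
E
```

```text
[ 0.66654954 -0.04479479  0.09031492] 0.17369902406406912 [ 0.47557319 -0.74502006 -1.01105234]
delta [-0.023, 0.01, 0.094] dr [0.0017, 0.0003, -0.0005] rows>=0.1 t 8.85
```

View pics/w5s.png

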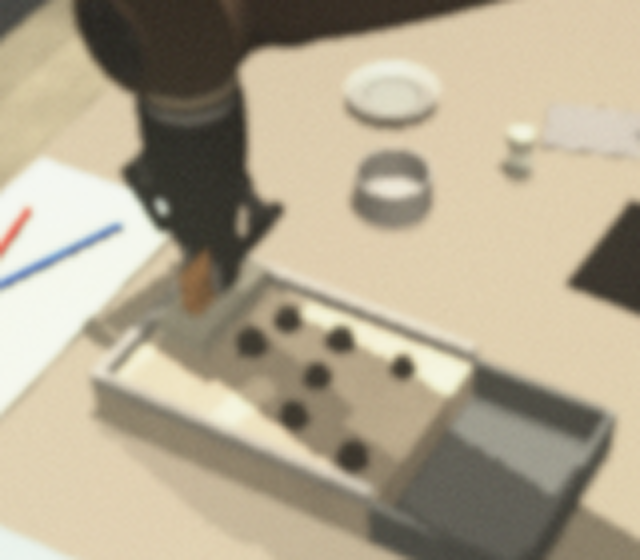

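Request:
{"method": "arm_command", "body": {
  "delta_pos": [
    [0,0,0.03],
    [0,0,0.05],
    [0,0,0.05]
  ],
  "dr": [
    [0,0,0],
    [0,0,0],
    [0,0,0]
  ],
  "claw": [0,0,0]
}}

```text
time_s: 9.15
position: [0.6659, -0.0445, 0.0868]
tcp_rot: [-2.249, -2.194, 0.0]
force: [0.6, 1.2, -1.3]
opening: 0.181
```

Request:
{"method": "arm_command", "body": {
  "delta_pos": [
    [0,0,0.03],
    [0,0,0.03]
  ],
  "dr": [
    [0,0,0],
    [0,0,0]
  ],
  "claw": [0,0]
}}

```text
time_s: 9.35
position: [0.6658, -0.0446, 0.085]
tcp_rot: [-2.249, -2.193, 0.0]
force: [-1.4, -0.4, -2.3]
opening: 0.174
```

Request:
{"method": "arm_command", "body": {
  "delta_pos": [
    [0,-0.1,0],
    [0,-0.3,0],
    [0,-0.5,0],
    [0,-0.7,0],
    [0,-0.9,0],
    [0,-1.1,0],
    [0,-1.3,0],
    [0,-1.5,0],
    [0,-1.7,0],
    [0,-1.9,0],
    [0,-2.1,0],
    [0,-2.3,0],
    [0,-2.5,0]
  ],
  "dr": [
    [0,0,0],
    [0,0,0],
    [0,0,0],
    [0,0,0],
    [0,0,0],
    [0,0,0],
    [0,0,0],
    [0,0,0],
    [0,0,0],
    [0,0,0],
    [0,0,0],
    [0,0,0],
    [0,0,0]
  ],
  "claw": [0,0,0,0,0,0,0,0,0,0,0,0,0]
}}

```text
time_s: 10.65
position: [0.5402, -0.0414, 0.0854]
tcp_rot: [2.249, 2.193, 0.0]
force: [-0.5, -0.5, -0.7]
opening: 0.175
```

```bash
python3 - <<'E'
from h import *
s=monitor.state();print(s['position'],s['opening'],s['force'])
w=capture('side'); crop('w6s',w,(150,90,310,230),4)
w=capture('wrist'); save('w6',w)
goto(*stw(-.11,-.027),.085,88.6)
E
```

```text
[ 0.54019817 -0.04144034  0.08536101] 0.17549608959707413 [-0.53300535 -0.49994692 -0.72814153]
delta [-0.032, -1.345, 0.002] dr [-0.0018, -0.0003, -0.0007] rows>=1.3 t 10.75
```

View pics/w6s.png

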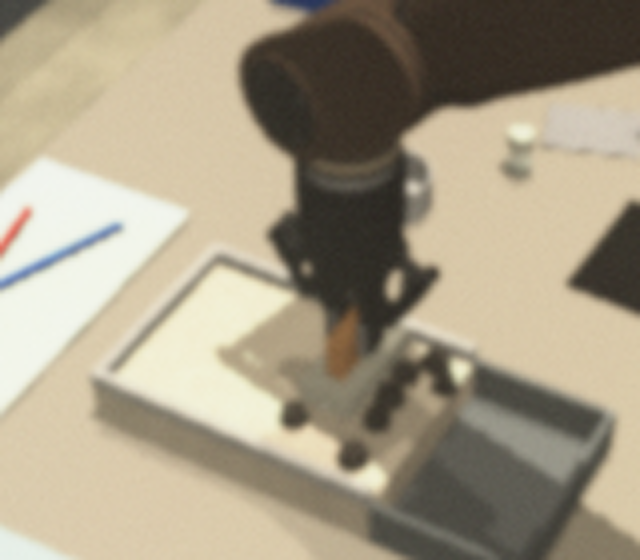

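View pics/w6.png

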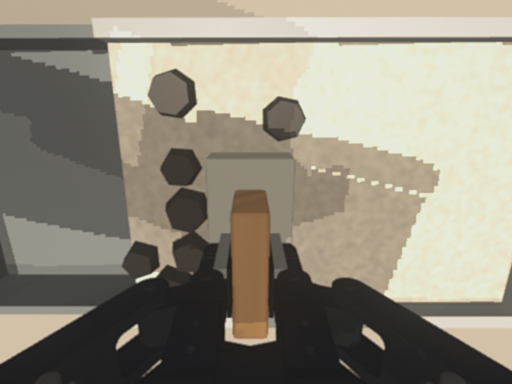

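Request:
{"method": "arm_command", "body": {
  "delta_pos": [
    [0,-0.2,0],
    [0,-0.4,0],
    [0,-0.6,0],
    [0,-0.8,0],
    [0,-1.0,0],
    [0,-1.2,0],
    [0,-1.38,0],
    [0,-1.38,0],
    [0,-1.38,0]
  ],
  "dr": [
    [0,0,0],
    [0,0,0],
    [0,0,0],
    [0,0,0],
    [0,0,0],
    [0,0,0],
    [0,0,0],
    [0,0,0],
    [0,0,0]
  ],
  "claw": [0,0,0,0,0,0,0,0,0]
}}

```text
time_s: 11.65
position: [0.4721, -0.0399, 0.0855]
tcp_rot: [2.249, 2.193, 0.001]
force: [1.4, -0.9, -1.7]
opening: 0.174
```

```bash
python3 - <<'E'
from h import *
s=monitor.state();print(s['position'],s['opening'],s['force'])
w=capture('wrist'); save('w7',w)
goto(*stw(-.085,-.027),.15,88.6)
goto(*stw(.085,.027),.15,88.6)
E
```

```text
[ 0.47207767 -0.03985888  0.08550688] 0.17358459674845458 [ 1.39305055 -0.85990371 -1.71398802]
delta [-0.025, 0.497, -1.288] dr [0.0009, 0.0002, -0.0007] rows>=1.4 t 11.7
delta [1.058, 3.896, -1.285] dr [0.0009, 0.0002, -0.0007] rows>=4.2 t 11.7
```

View pics/w7.png

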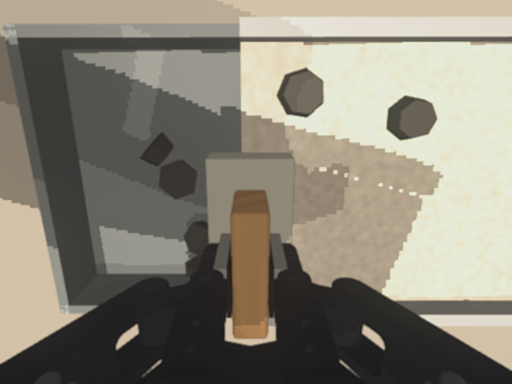

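Request:
{"method": "arm_command", "body": {
  "delta_pos": [
    [0,0,-0.5],
    [0,0,-0.9],
    [0.3,0.8,-0.9],
    [0.6,1.6,-0.9],
    [0.9,2.4,-0.9],
    [1.06,3.1,-0.9],
    [1.06,3.7,-0.9],
    [1.06,3.9,-0.9],
    [1.06,3.9,-0.6],
    [1.06,3.9,-0.3],
    [1.06,3.9,-0.1],
    [1.06,3.9,0.0],
    [1.06,3.9,0.0]
  ],
  "dr": [
    [0,0,0],
    [0,0,0],
    [0,0,0],
    [0,0,0],
    [0,0,0],
    [0,0,0],
    [0,0,0],
    [0,0,0],
    [0,0,0],
    [0,0,0],
    [0,0,0],
    [0,0,0],
    [0,0,0]
  ],
  "claw": [0,0,0,0,0,0,0,0,0,0,0,0,0]
}}

```text
time_s: 13.0
position: [0.6671, 0.0083, 0.0848]
tcp_rot: [-2.248, -2.192, 0.002]
force: [-1.0, 0.0, 0.8]
opening: 0.174
```

```bash
python3 - <<'E'
from h import *
s=monitor.state();print(s['position'],s['opening'],s['force'])
w=capture('wrist'); save('w8',w)
goto(*stw(-.112,.027),.085,88.6)
E
```

```text
[0.66709852 0.00834123 0.08484983] 0.17363471478675677 [-1.04461553  0.01224776  0.81748369]
delta [-0.008, -3.916, 0.002] dr [-0.0013, -0.0001, -0.0008] rows>=3.9 t 13.05
```

View pics/w8.png

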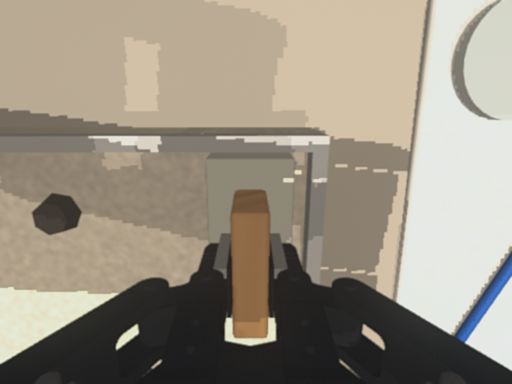

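Request:
{"method": "arm_command", "body": {
  "delta_pos": [
    [0,-0.15,0],
    [0,-0.4,0],
    [0,-0.65,0],
    [0,-0.9,0],
    [0,-1.15,0],
    [0,-1.4,0],
    [0,-1.65,0],
    [0,-1.9,0],
    [0,-2.15,0],
    [0,-2.4,0],
    [0,-2.6,0],
    [0,-2.8,0],
    [0,-3.0,0],
    [0,-3.2,0],
    [0,-3.4,0],
    [0,-3.6,0],
    [0,-3.8,0],
    [0,-3.92,0],
    [0,-3.92,0],
    [0,-3.92,0]
  ],
  "dr": [
    [0,0,0],
    [0,0,0],
    [0,0,0],
    [0,0,0],
    [0,0,0],
    [0,0,0],
    [0,0,0],
    [0,0,0],
    [0,0,0],
    [0,0,0],
    [0,0,0],
    [0,0,0],
    [0,0,0],
    [0,0,0],
    [0,0,0],
    [0,0,0],
    [0,0,0],
    [0,0,0],
    [0,0,0],
    [0,0,0]
  ],
  "claw": [0,0,0,0,0,0,0,0,0,0,0,0,0,0,0,0,0,0,0,0]
}}

```text
time_s: 15.05
position: [0.4726, 0.0132, 0.0856]
tcp_rot: [2.249, 2.193, 0.001]
force: [-0.4, 0.1, -1.0]
opening: 0.179
```

```bash
python3 - <<'E'
from h import *
s=monitor.state();print(s['position'],s['opening'],s['force'])
w=capture('wrist'); save('w9',w)
E
```

```text
[0.47259771 0.0131749  0.08555068] 0.17870361758444847 [-0.42821717  0.05692712 -1.03251191]
```

View pics/w9.png

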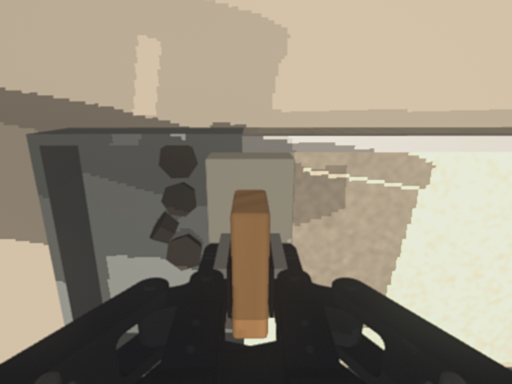

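Request:
{"method": "arm_command", "body": {
  "delta_pos": [
    [0,0,-0.6],
    [0,0,-1.4],
    [0,0.5,-2.2],
    [0,1.0,-3],
    [0,1.4,-3.8],
    [0,1.4,-3.8],
    [0,1.4,-3.8]
  ],
  "dr": [
    [0,0,0],
    [0,0,0],
    [0,0,0],
    [0,0,0],
    [0,0,0],
    [0,0,0],
    [0,0,0]
  ],
  "claw": [0,0,0,0,0,0,0]
}}

```text
time_s: 15.8
position: [0.5432, 0.0114, 0.2763]
tcp_rot: [2.248, 2.193, 0.002]
force: [-0.6, -1.2, -2.7]
opening: 0.177
```

```bash
python3 - <<'E'
from h import *
s=monitor.state();print(s['position'],s['opening'],s['force'])
w=capture('wrist'); save('w10',w); print(look(w,'chip1',.1))
w=capture('side'); crop('w10s',w,(150,90,350,250),4)
w=capture('scene');crop('w10c',w,(130,130,330,280),4); print(look(w,'scraper'))
E
```

```text
[0.5431722  0.01136542 0.27627317] 0.1767472448654796 [-0.62890474 -1.21541082 -2.6704499 ]
[(array([172.3, 212.2,  13.5,  19.3]), 0.8), (array([154.3, 129.2,  17.8,  18. ]), 0.69), (array([161.2, 182.9,  18.2,  19.5]), 0.69), (array([154.5, 151.9,  20.7,  13.3]), 0.63), (array([171.8, 231. ,  20.8,  15.2]), 0.61), (array([181.2, 219.6,   7.6,  11.3]), 0.42)]
[(array([164.2, 171.8,  26.7,  27.3]), 0.9), (array([276.8, 171.9,  34. ,  16.4]), 0.86), (array([254.6, 186.4,   7.4,   6.9]), 0.29)]
```

View pics/w10.png

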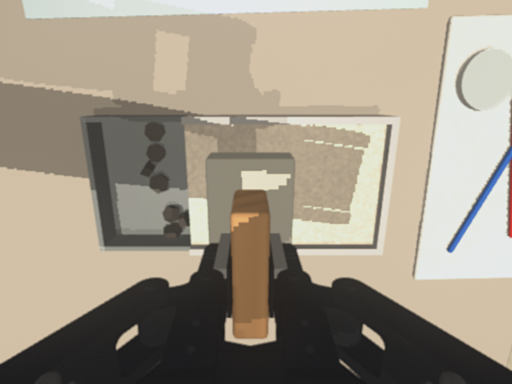

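View pics/w10s.png

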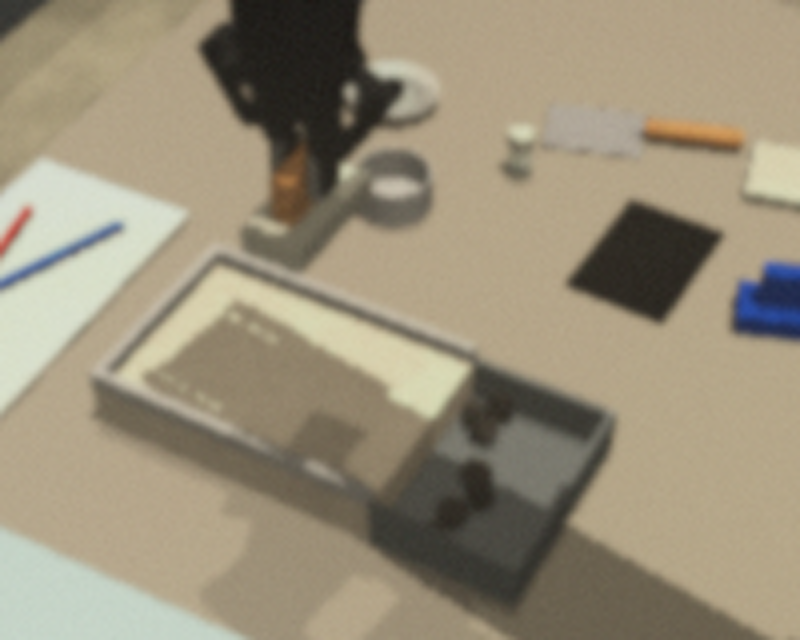

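View pics/w10c.png

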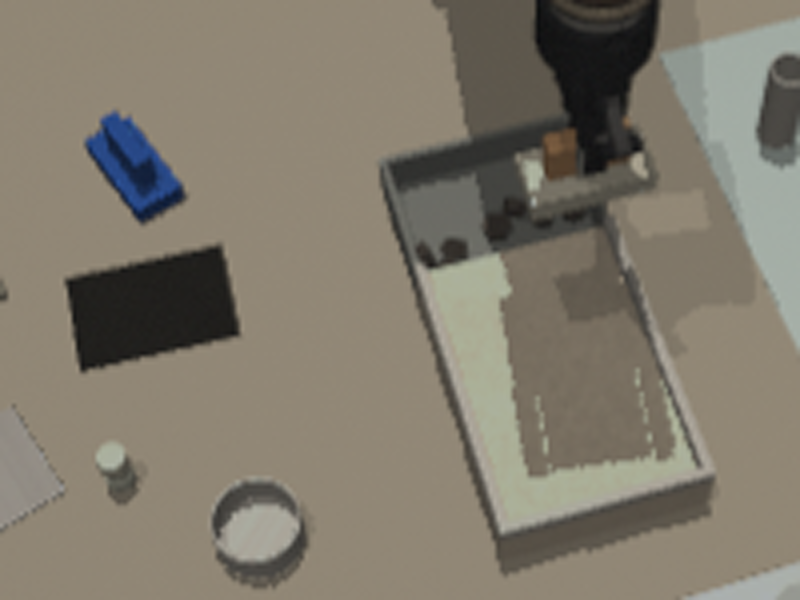

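```bash
python3 - <<'E'
from h import *
goto(.4065,-.3045,.12,86.8)
E
```

```text
delta [-6.391, -2.521, 3.068] dr [-0.0039, -0.0005, 0.0309] rows>=7.5 t 16.05
```

Request:
{"method": "arm_command", "body": {
  "delta_pos": [
    [-0.7,-0.3,0.2],
    [-1.5,-0.6,0.6],
    [-2.3,-0.9,1.0],
    [-3.1,-1.2,1.4],
    [-3.9,-1.5,1.8],
    [-4.7,-1.85,2.2],
    [-5.4,-2.1,2.6],
    [-6.0,-2.35,2.9],
    [-6.3,-2.48,3.07],
    [-6.39,-2.52,3.07],
    [-6.39,-2.52,3.07],
    [-6.39,-2.52,3.07]
  ],
  "dr": [
    [0,0,0.03],
    [0,0,0.03],
    [0,0,0.03],
    [0,0,0.03],
    [0,0,0.03],
    [0,0,0.03],
    [0,0,0.03],
    [0,0,0.03],
    [0,0,0.03],
    [0,0,0.03],
    [0,0,0.03],
    [0,0,0.03]
  ],
  "claw": [0,0,0,0,0,0,0,0,0,0,0,0]
}}

```text
time_s: 17.25
position: [0.4088, -0.3041, 0.1222]
tcp_rot: [2.281, 2.16, 0.001]
force: [0.5, -0.0, -1.2]
opening: 0.172
```

```bash
python3 - <<'E'
from h import *
import pickle
w=capture('wrist'); save('w11',w); pickle.dump(w,open('w11.pkl','wb'))
s=monitor.state();print(s['position'],s['opening'],s['force'])
goto(.4065,-.3045,.0475,86.8)
E
```

```text
[ 0.40899271 -0.30409889  0.12242292] 0.18145732449047294 [-0.13792168 -0.00719166 -1.28868897]
delta [-0.01, -0.051, 1.498] dr [0.0008, 0.0004, 0.0019] rows>=1.5 t 17.3
```

View pics/w11.png

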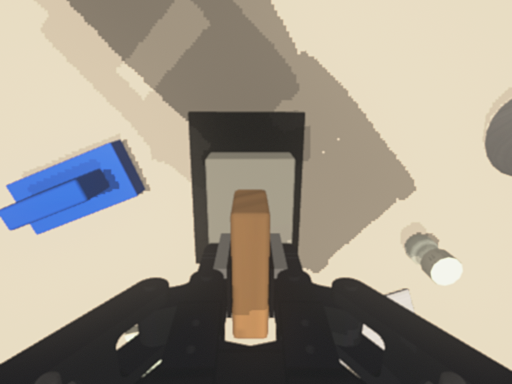

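Request:
{"method": "arm_command", "body": {
  "delta_pos": [
    [-0.01,-0.05,0.5],
    [-0.01,-0.05,1.0],
    [-0.01,-0.05,1.3],
    [-0.01,-0.05,1.42],
    [-0.01,-0.05,1.48],
    [-0.01,-0.05,1.5],
    [-0.01,-0.05,1.5]
  ],
  "dr": [
    [0,0,0],
    [0,0,0],
    [0,0,0],
    [0,0,0],
    [0,0,0],
    [0,0,0],
    [0,0,0]
  ],
  "claw": [0,0,0,0,0,0,0]
}}

```text
time_s: 18.0
position: [0.4065, -0.3055, 0.0478]
tcp_rot: [2.28, 2.159, -0.0]
force: [-0.7, 1.1, -1.6]
opening: 0.177
```

Not touching yet; a little lower, then open.

Request:
{"method": "arm_command", "body": {
  "delta_pos": [
    [0,0,0.03],
    [0,0,0.06],
    [0,0,0.06]
  ],
  "dr": [
    [0,0,0],
    [0,0,0],
    [0,0,0]
  ],
  "claw": [0,0,0]
}}

```text
time_s: 18.3
position: [0.4067, -0.3059, 0.0466]
tcp_rot: [2.281, 2.159, 0.0]
force: [-3.7, 4.4, 12.2]
opening: 0.175
```

Request:
{"method": "arm_command", "body": {
  "delta_pos": [
    [0,0,-0.02],
    [0,0,-0.02],
    [0,0,-0.02],
    [0,0,-0.02],
    [0,0,-0.4],
    [0,0,-1.2],
    [0,0,-2.2],
    [0,0,-3.2],
    [0,0,-4],
    [0,0,-4]
  ],
  "dr": [
    [0,0,0],
    [0,0,0],
    [0,0,0],
    [0,0,0],
    [0,0,0],
    [0,0,0],
    [0,0,0],
    [0,0,0],
    [0,0,0],
    [0,0,0]
  ],
  "claw": [50,50,50,50,50,50,50,60,85,85]
}}

```text
time_s: 19.3
position: [0.4083, -0.3078, 0.2516]
tcp_rot: [2.271, 2.15, -0.001]
force: [0.4, -1.1, 0.4]
opening: 0.99
```

```bash
python3 - <<'E'
from h import *
import pickle
w=capture('wrist'); save('w12',w); pickle.dump(w,open('w12.pkl','wb'))
w=capture('scene');crop('w12c',w,(130,130,330,280),4); save('sc2',w); print(look(w,'cup1'))
goto(.60,-.27,.26,90)
E
```

```text
[(array([195.5, 260.6,  25.3,  24. ]), 0.87), (array([377.7, 164.7,  19.6,  25.9]), 0.71), (array([325.8, 153.4,  17. ,  25.3]), 0.66)]
delta [0.909, 3.845, -0.343] dr [-0.0008, -0.0009, -0.0551] rows>=4.0 t 19.45
```

View pics/w12.png

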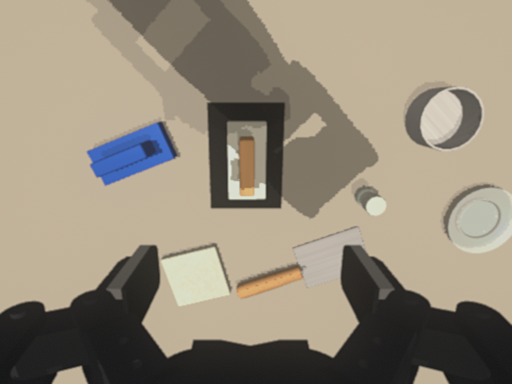

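View pics/sc2.png

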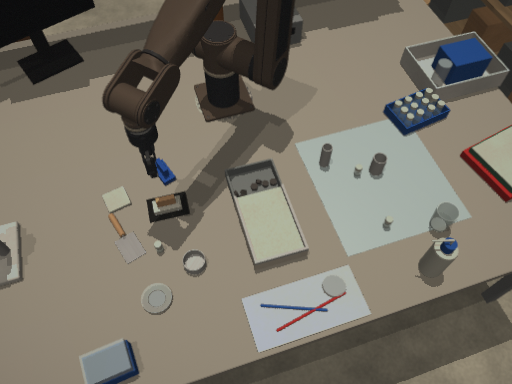

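```bash
python3 - <<'E'
from h import *
goto(.61,-.29,.20,90)
E
```

```text
delta [0.519, 4.068, 0.857] dr [-0.0008, -0.0009, -0.0551] rows>=4.2 t 19.45
```

Request:
{"method": "arm_command", "body": {
  "delta_pos": [
    [0.1,0.8,0.1],
    [0.2,1.6,0.3],
    [0.3,2.4,0.5],
    [0.4,3.2,0.7],
    [0.5,3.8,0.85],
    [0.52,4.07,0.86],
    [0.52,4.07,0.86],
    [0.52,4.07,0.86]
  ],
  "dr": [
    [0,0,-0.055],
    [0,0,-0.055],
    [0,0,-0.055],
    [0,0,-0.055],
    [0,0,-0.055],
    [0,0,-0.055],
    [0,0,-0.055],
    [0,0,-0.055]
  ],
  "claw": [85,85,85,85,85,85,85,85]
}}

```text
time_s: 20.25
position: [0.6094, -0.2898, 0.1983]
tcp_rot: [-2.218, -2.219, 0.002]
force: [-0.4, 0.0, 0.1]
opening: 0.997
```

```bash
python3 - <<'E'
from h import *
import pickle
w=capture('wrist'); save('w13',w); pickle.dump(w,open('w13.pkl','wb'))
s=monitor.state();print(s['position'])
print(look(w,'cup1'))
E
```

```text
[ 0.60925898 -0.2901053   0.19910965]
[(array([274.7, 155.7,  71.6,  73. ]), 0.86)]
```

View pics/w13.png

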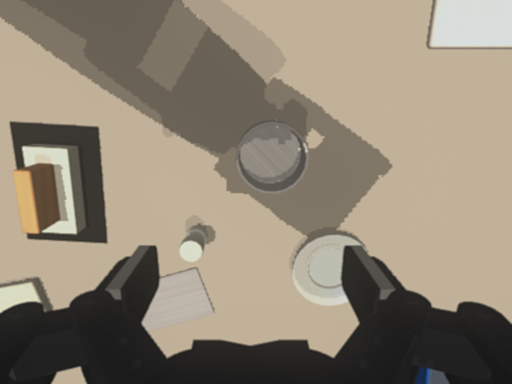

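```bash
cat >> h.py <<'E'
def rimfit(w,pts,r,z,xy0):
    pts=np.array(pts,float)
    P=onz(w,pts,z)[:,:2]
    f=lambda c:np.hypot(*(P-c).T)-r
    q=least_squares(f,xy0).x; q2=least_squares(lambda c:np.hypot(*(P-c[:2]).T)-c[2],[*xy0,r]).x
    print('c',np.round(q,4),'free',np.round(q2,4)); return q
E
python3 - <<'E'
from h import *
import pickle
w=pickle.load(open('w13.pkl','rb'))
crop('w13a',w,(220,105,325,205),7)
E
```

```text
(no output)
```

View pics/w13a.png

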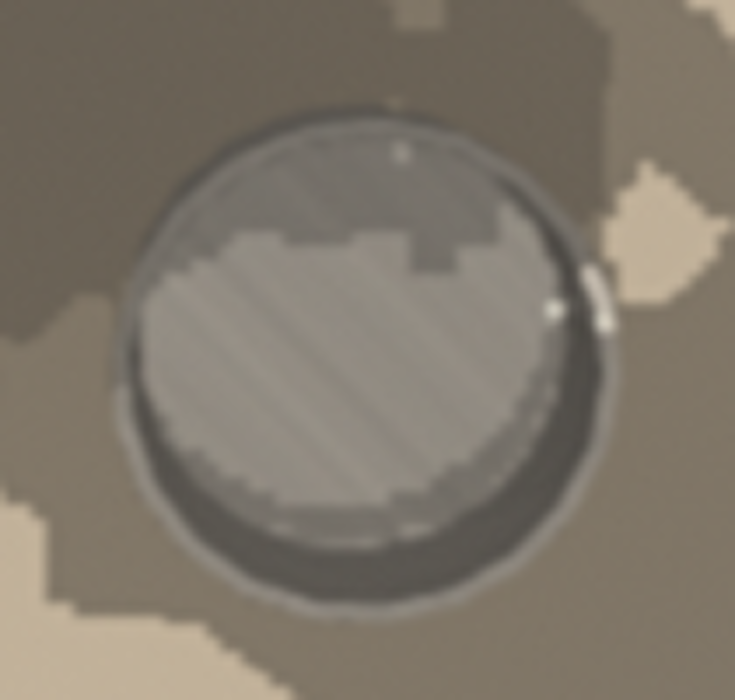

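```bash
python3 - <<'E'
from h import *
import pickle
w=pickle.load(open('w13.pkl','rb'));a=cu(220,105,7)
c=rimfit(w,[a(118,390),a(617,360),a(370,116),a(365,619),a(540,547),a(190,553)],.034,.036,[.62,-.26])
goto(c[0],c[1],.09,90); goto(c[0],c[1],.022,90)
E
```

```text
c [ 0.629  -0.2686] free [ 0.629  -0.2689  0.0335]
delta [0.432, 0.397, 2.197] dr [-0.0018, -0.001, -0.0006] rows>=2.3 t 20.35
delta [0.431, 0.399, 3.557] dr [-0.0018, -0.001, -0.0006] rows>=3.6 t 20.35
```

Request:
{"method": "arm_command", "body": {
  "delta_pos": [
    [0.43,0.4,0.7],
    [0.43,0.4,1.6],
    [0.43,0.4,2.2],
    [0.43,0.4,2.2],
    [0.43,0.4,2.2]
  ],
  "dr": [
    [0,0,0],
    [0,0,0],
    [0,0,0],
    [0,0,0],
    [0,0,0]
  ],
  "claw": [85.4,85.4,85.4,85.4,85.4]
}}

```text
time_s: 20.85
position: [0.6299, -0.2692, 0.0913]
tcp_rot: [-2.222, -2.22, 0.0]
force: [0.1, -0.5, 0.6]
opening: 1.002
```

```bash
python3 - <<'E'
from h import *
import pickle
w=capture('wrist'); save('w14',w); pickle.dump(w,open('w14.pkl','wb'))
goto(.629,-.2686,.022,90)
E
```

```text
delta [0.028, -0.046, 1.423] dr [0.0027, 0.0017, -0.0007] rows>=1.4 t 20.9
```

View pics/w14.png

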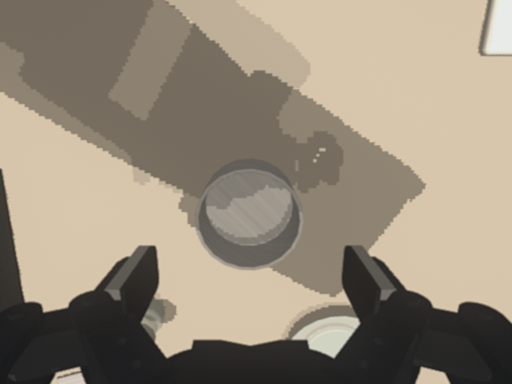

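```bash
python3 - <<'E'
from h import *
import pickle
w=pickle.load(open('w14.pkl','rb'))
crop('w14a',w,(190,150,310,280),5)
E
```

```text
(no output)
```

View pics/w14a.png

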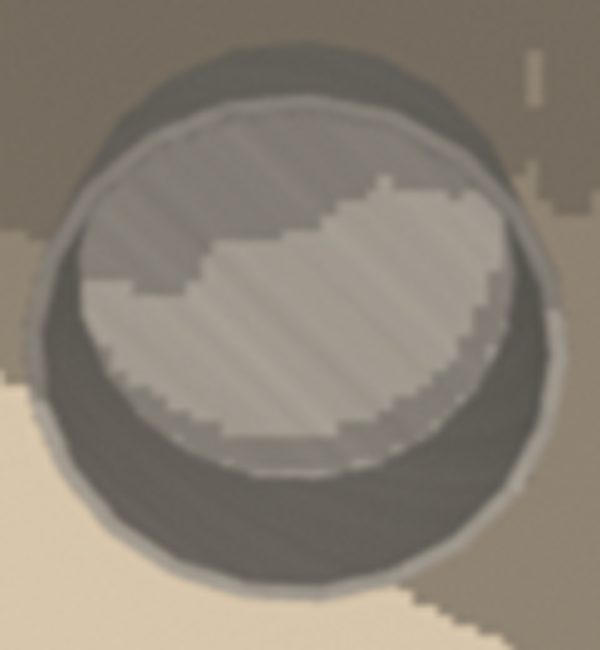

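```bash
python3 - <<'E'
from h import *
import pickle
w=pickle.load(open('w14.pkl','rb'));a=cu(190,150,5)
c=rimfit(w,[a(300,95),a(300,600),a(28,350),a(563,345),a(110,525),a(490,525)],.034,.036,[.62,-.26])
goto(*c,.022,90)
E
```

```text
c [ 0.6292 -0.2686] free [ 0.6292 -0.269   0.0333]
delta [0.028, -0.042, 1.423] dr [0.0027, 0.0017, -0.0007] rows>=1.4 t 20.9
```

Request:
{"method": "arm_command", "body": {
  "delta_pos": [
    [0.03,-0.04,0.6],
    [0.03,-0.04,1.1],
    [0.03,-0.04,1.35],
    [0.03,-0.04,1.42],
    [0.03,-0.04,1.42],
    [0.03,-0.04,1.42],
    [0.03,-0.04,1.42],
    [0.03,-0.04,1.42],
    [0.03,-0.04,1.42]
  ],
  "dr": [
    [0,0,0],
    [0,0,0],
    [0,0,0],
    [0,0,0],
    [0,0,0],
    [0,0,0],
    [0,0,0],
    [0,0,0],
    [0,0,0]
  ],
  "claw": [85.4,85.4,85.4,85.4,85.4,50,50,50,50],
  "force": 40
}}

```text
time_s: 21.8
position: [0.6301, -0.2683, 0.0225]
tcp_rot: [2.218, 2.219, 0.002]
force: [-0.2, -0.0, 5.8]
opening: 0.784
```

```bash
python3 - <<'E'
from h import *
s=monitor.state();print(s['position'],s['opening']*85.4,s['force'])
goto(*stw(0,0),.13,88.6)
E
```

```text
[ 0.63013423 -0.26831461  0.02246409] 66.98154462095185 [-0.1572764  -0.02817418  5.81928228]
delta [5.025, -0.938, -2.166] dr [0.0038, 0.0023, 0.0246] rows>=5.6 t 21.8
```

Request:
{"method": "arm_command", "body": {
  "delta_pos": [
    [0,0,-0.5],
    [0,0,-1.2],
    [0,0,-2.0],
    [0.6,-0.1,-2.17],
    [1.3,-0.24,-2.17],
    [2.0,-0.38,-2.17],
    [2.7,-0.5,-2.17],
    [3.4,-0.63,-2.17],
    [4.1,-0.76,-2.17],
    [4.7,-0.88,-2.17],
    [5.0,-0.94,-2.17],
    [5.02,-0.94,-2.17],
    [5.02,-0.94,-2.17]
  ],
  "dr": [
    [0,0,0],
    [0,0,0],
    [0,0,0],
    [0,0,0.02],
    [0,0,0.02],
    [0,0,0.02],
    [0,0,0.02],
    [0,0,0.02],
    [0,0,0.02],
    [0,0,0.02],
    [0,0,0.02],
    [0,0,0.02],
    [0,0,0.02]
  ],
  "claw": [50,50,50,50,50,50,50,50,50,50,50,50,50]
}}

```text
time_s: 23.1
position: [0.5818, -0.0169, 0.1284]
tcp_rot: [2.243, 2.199, -0.0]
force: [0.9, -0.3, -0.6]
opening: 0.786
```

```bash
python3 - <<'E'
from h import *
s=monitor.state();print(s['position'],s['opening']*85.4,s['force'])
goto(*stw(0,0),.0635,88.6)
w=capture('wrist'); save('w15',w)
w=capture('side'); crop('w15s',w,(150,90,350,250),4)
E
```

```text
[ 0.58177158 -0.01688891  0.12841988] 67.0914324201534 [ 0.91128365 -0.29520667 -0.59710204]
delta [0.002, 0.019, 1.298] dr [0.0005, 0.0007, 0.0048] rows>=1.3 t 23.1
```

View pics/w15.png

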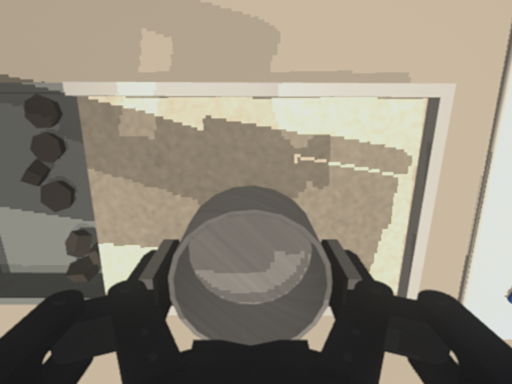

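View pics/w15s.png

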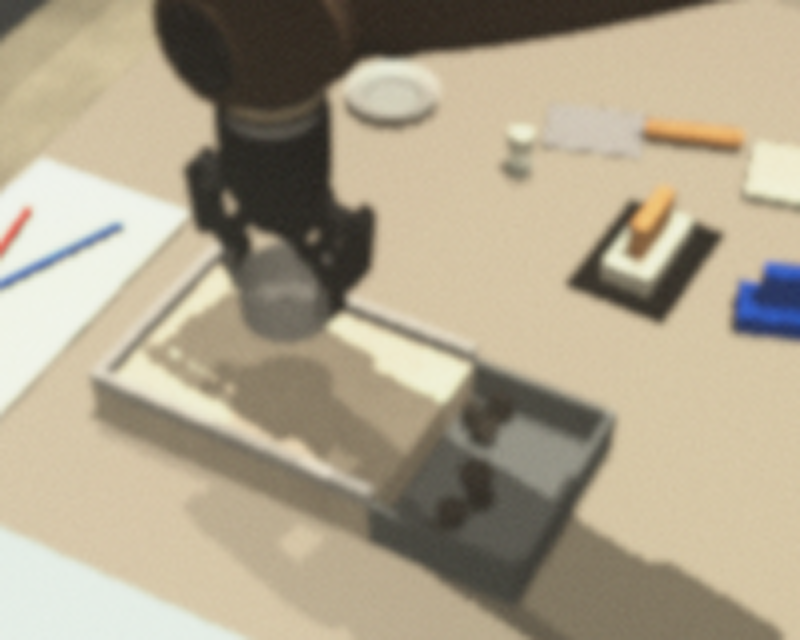

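Lower onto the plate.

Request:
{"method": "arm_command", "body": {
  "delta_pos": [
    [0,0.02,0.5],
    [0,0.02,0.9],
    [0,0.02,1.15],
    [0,0.02,1.23],
    [0,0.02,1.27],
    [0,0.02,1.27]
  ],
  "dr": [
    [0,0,0],
    [0,0,0],
    [0,0,0],
    [0,0,0],
    [0,0,0],
    [0,0,0]
  ],
  "claw": [50,50,50,50,50,50]
}}

```text
time_s: 23.8
position: [0.5831, -0.0168, 0.0654]
tcp_rot: [2.243, 2.198, 0.001]
force: [0.2, 0.3, -0.5]
opening: 0.785
```

Request:
{"method": "arm_command", "body": {
  "delta_pos": [
    [0,0,0.03],
    [0,0,0.06],
    [0,0,0.06]
  ],
  "dr": [
    [0,0,0],
    [0,0,0],
    [0,0,0]
  ],
  "claw": [50,50,50]
}}

```text
time_s: 24.1
position: [0.583, -0.0164, 0.0625]
tcp_rot: [2.242, 2.198, 0.001]
force: [-0.6, 0.1, 0.4]
opening: 0.783
```

Request:
{"method": "arm_command", "body": {
  "delta_pos": [
    [0,0,0.03],
    [0,0,0.03]
  ],
  "dr": [
    [0,0,0],
    [0,0,0]
  ],
  "claw": [50,50]
}}

```text
time_s: 24.3
position: [0.5831, -0.0164, 0.0624]
tcp_rot: [2.243, 2.199, 0.0]
force: [-3.9, 0.6, 8.4]
opening: 0.785
```

Request:
{"method": "arm_command", "body": {
  "delta_pos": [
    [0,0,-0.02],
    [0,0,-0.02],
    [0,0,-0.02],
    [0,0,-0.02],
    [0,0,-0.3],
    [0,0,-0.8],
    [0,0,-1.6],
    [0,0,-2.6],
    [0,0,-3.4],
    [0,0,-3.4],
    [0,0,-3.4]
  ],
  "dr": [
    [0,0,0],
    [0,0,0],
    [0,0,0],
    [0,0,0],
    [0,0,0],
    [0,0,0],
    [0,0,0],
    [0,0,0],
    [0,0,0],
    [0,0,0],
    [0,0,0]
  ],
  "claw": [85.4,85.4,85.4,85.4,85.4,85.4,85.4,85.4,85.4,85.4,85.4]
}}

```text
time_s: 25.4
position: [0.5832, -0.0165, 0.2328]
tcp_rot: [2.241, 2.197, 0.004]
force: [-0.8, 0.3, -1.2]
opening: 1.001
```

```bash
python3 - <<'E'
from h import *
import pickle
s=monitor.state();print(s['position'],s['opening']*85.4,s['force'])
w=capture('wrist'); save('w16',w); pickle.dump(w,open('w16.pkl','wb'))
crop('w16a',w,(170,130,330,280),5)
goto(.44,.28,.28,90)
E
```

```text
[ 0.58318975 -0.01651211  0.23282488] 85.44467008489745 [-0.81523455  0.32615317 -1.18499215]
delta [5.868, -2.961, -0.989] dr [0.0001, 0.0, -0.02] rows>=6.6 t 25.45
```

View pics/w16.png

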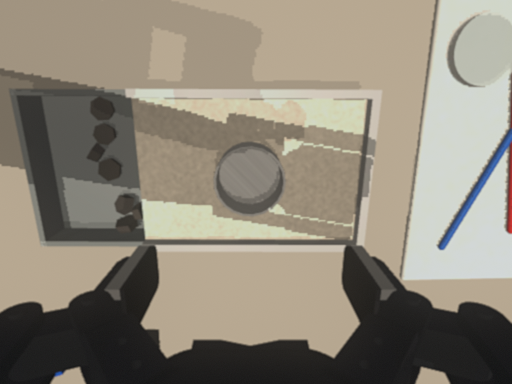

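View pics/w16a.png

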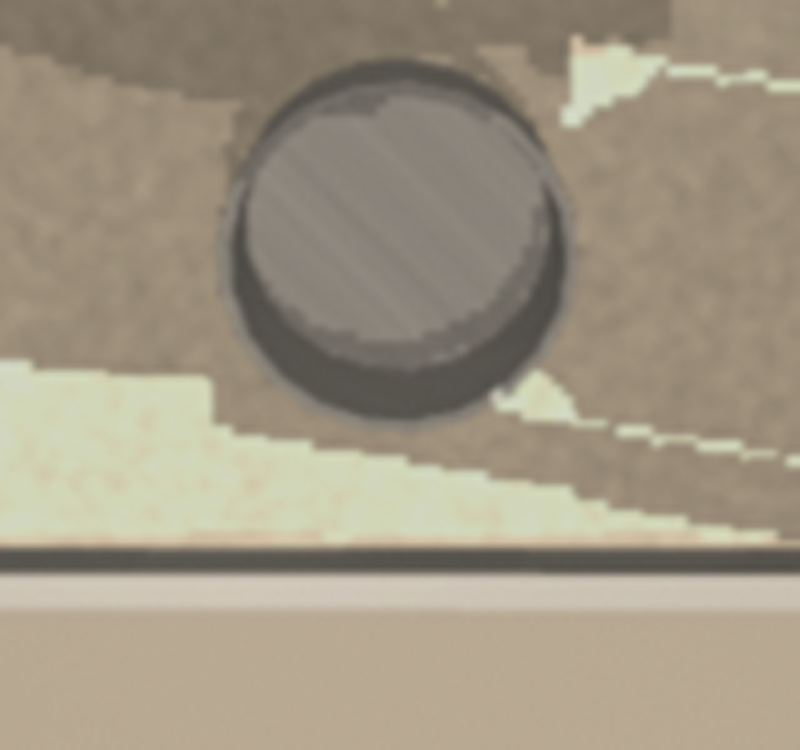

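```bash
python3 - <<'E'
from h import *
import pickle
w=pickle.load(open('w16.pkl','rb'));a=cu(170,130,5)
c=rimfit(w,[a(225,262),a(573,262),a(398,80),a(398,426),a(275,380),a(522,380)],.034,.076,[.58,-.01]); np.save('cup1.npy',c)
goto(.45,.34,.30,90)
E
```

```text
c [ 0.5831 -0.0164] free [ 0.5831 -0.0169  0.033 ]
delta [7.072, -2.785, -1.389] dr [0.0001, 0.0, -0.02] rows>=7.7 t 25.45
```

Request:
{"method": "arm_command", "body": {
  "delta_pos": [
    [0.7,-0.3,-0.8],
    [1.5,-0.6,-1.4],
    [2.3,-1.0,-1.4],
    [3.1,-1.35,-1.4],
    [3.9,-1.7,-1.4],
    [4.7,-2.1,-1.4],
    [5.4,-2.4,-1.4],
    [6.0,-2.7,-1.4],
    [6.27,-2.8,-1.4],
    [6.27,-2.8,-1.4],
    [6.27,-2.8,-1.4]
  ],
  "dr": [
    [0,0,-0.02],
    [0,0,-0.02],
    [0,0,-0.02],
    [0,0,-0.02],
    [0,0,-0.02],
    [0,0,-0.02],
    [0,0,-0.02],
    [0,0,-0.02],
    [0,0,-0.02],
    [0,0,-0.02],
    [0,0,-0.02]
  ],
  "claw": [85,85,85,85,85,85,85,85,85,85,85]
}}

```text
time_s: 26.55
position: [0.4489, 0.2991, 0.2992]
tcp_rot: [-2.221, -2.221, 0.003]
force: [-0.4, -0.4, -0.3]
opening: 0.999
```

```bash
python3 - <<'E'
from h import *
import pickle
s=monitor.state();print(s['position'],s['joints'])
w=capture('wrist'); save('w17',w); pickle.dump(w,open('w17.pkl','wb')); print(look(w,'cup2'),look(w,'vial1'))
E
```

```text
[0.44886307 0.29914985 0.29920398] [ 4.00037626e-01 -5.00003132e-02  1.85200589e+00 -7.96492113e-04
  1.34163530e+00  4.00171794e-01]
[(array([284.6,  69.6,  46.5,  44.4]), 0.82), (array([213.6, 204.6,  36.4,  47.5]), 0.79), (array([331.9, 350.4,  10.8,   7.7]), 0.47)] [(array([443.3, 127.5,  38.8,  20.6]), 0.85), (array([274.1, 132.9,  22.7,  22.1]), 0.82)]
```

View pics/w17.png

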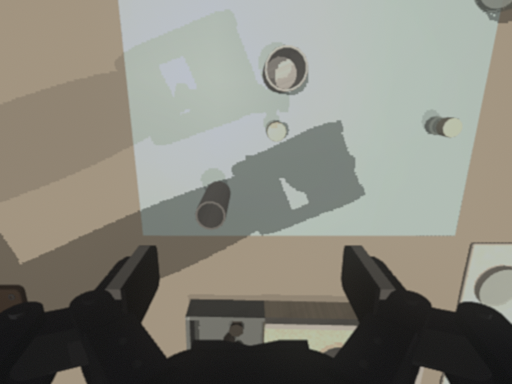

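```bash
python3 - <<'E'
from h import *
import pickle
w=pickle.load(open('w17.pkl','rb'))
crop('w17a',w,(245,30,325,110),8);crop('w17b',w,(180,160,250,240),8)
E
```

```text
(no output)
```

View pics/w17a.png

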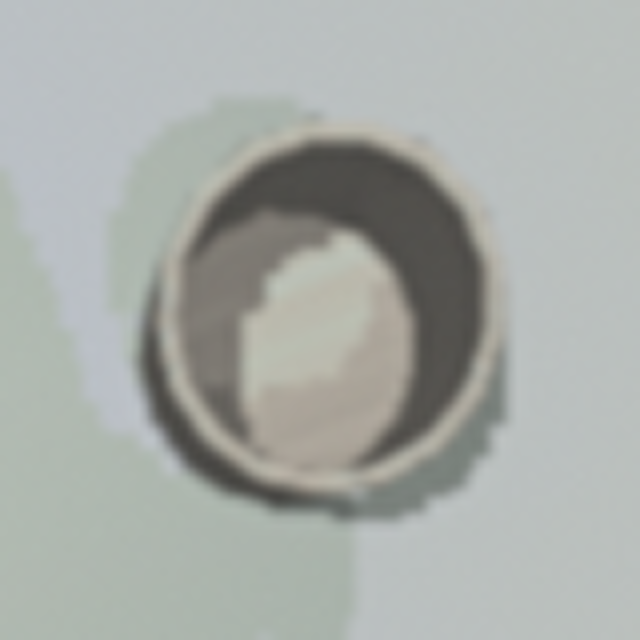

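View pics/w17b.png

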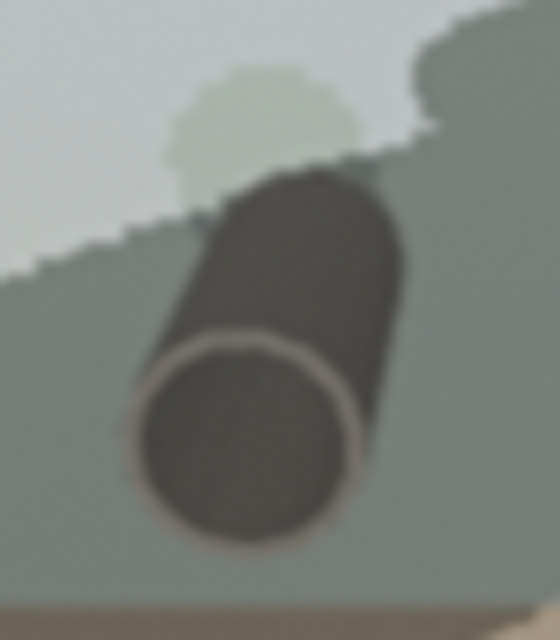

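```bash
python3 - <<'E'
from h import *
import pickle
w=pickle.load(open('w17.pkl','rb'));a=cu(245,30,8);b=cu(180,160,8)
A=[a(162,310),a(505,300),a(345,120),a(330,492),a(205,180),a(460,430),a(460,170),a(215,430)]
for r,z in [(.023,.074),(.0285,.055)]: rimfit(w,A,r,z,[.48,.40])
B=[b(132,437),b(363,440),b(245,328),b(248,550)]
for r,z in [(.023,.074),(.0175,.093)]: rimfit(w,B,r,z,[.40,.24])
E
```

```text
c [0.4865 0.4036] free [0.4865 0.4036 0.0225]
c [0.4885 0.4052] free [0.4885 0.4053 0.0238]
c [0.4012 0.2399] free [0.4012 0.2401 0.0175]
c [0.4038 0.2472] free [0.4038 0.2472 0.0165]
```

```bash
python3 - <<'E'
from h import *
goto(.4865,.4036,.14,90)
E
```

```text
delta [2.102, 0.739, 3.198] dr [-0.0004, 0.0006, -0.0019] rows>=3.9 t 26.7
```

Request:
{"method": "arm_command", "body": {
  "delta_pos": [
    [0.7,0.25,0.5],
    [1.4,0.5,1.2],
    [2.0,0.7,2.0],
    [2.1,0.74,2.7],
    [2.1,0.74,3.2],
    [2.1,0.74,3.2],
    [2.1,0.74,3.2]
  ],
  "dr": [
    [0,0,0],
    [0,0,0],
    [0,0,0],
    [0,0,0],
    [0,0,0],
    [0,0,0],
    [0,0,0]
  ],
  "claw": [85,85,85,75,70,70,70]
}}

```text
time_s: 27.4
position: [0.4865, 0.4041, 0.1405]
tcp_rot: [-2.223, -2.22, 0.001]
force: [-0.1, -0.4, 0.8]
opening: 0.822
```

```bash
python3 - <<'E'
from h import *
import pickle
s=monitor.state();print(s['position'],s['joints'])
w=capture('wrist'); save('w18',w); pickle.dump(w,open('w18.pkl','wb'));crop('w18a',w,(190,150,310,280),5)
goto(.4865,.4036,.056,90)
E
```

```text
[0.48645892 0.40410281 0.14051734] [ 5.32987267e-01  2.99728496e-01  1.76738272e+00 -1.12443704e-04
  1.07492633e+00  5.34338717e-01]
delta [-0.023, -0.017, 1.723] dr [0.0023, -0.0013, -0.0012] rows>=1.7 t 27.45
```

View pics/w18.png

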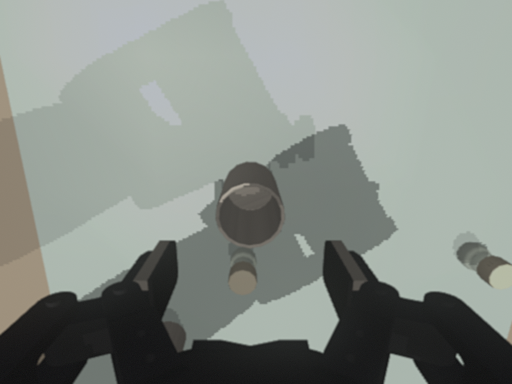

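View pics/w18a.png

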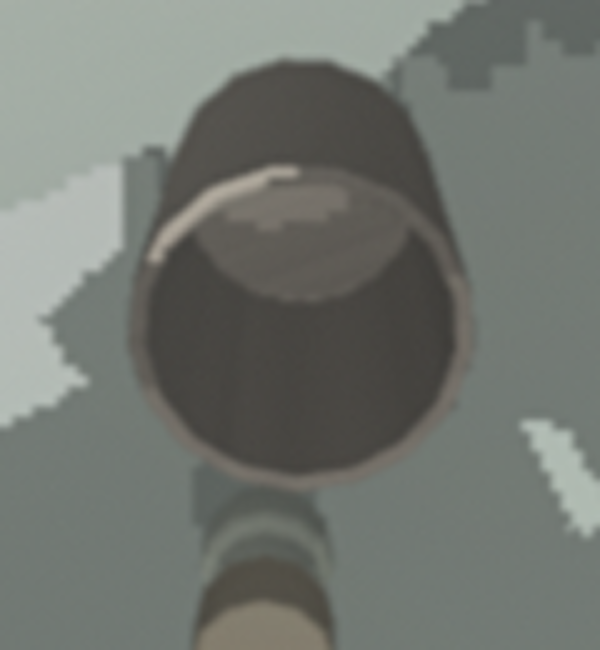

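```bash
python3 - <<'E'
from h import *
import pickle
w=pickle.load(open('w18.pkl','rb'));a=cu(190,150,5)
A=[a(131,330),a(471,330),a(298,166),a(300,490),a(185,440),a(417,440)]
c=rimfit(w,A,.023,.074,[.48,.40]);
goto(*c,.056,90)
E
```

```text
c [0.4862 0.4042] free [0.4862 0.4038 0.0222]
delta [-0.011, -0.023, 1.723] dr [0.0023, -0.0013, -0.0012] rows>=1.7 t 27.45
```

Request:
{"method": "arm_command", "body": {
  "delta_pos": [
    [-0.01,-0.02,0.7],
    [-0.01,-0.02,1.3],
    [-0.01,-0.02,1.65],
    [-0.01,-0.02,1.72],
    [-0.01,-0.02,1.72],
    [-0.01,-0.02,1.72],
    [-0.01,-0.02,1.72],
    [-0.01,-0.02,1.72],
    [-0.01,-0.02,1.72],
    [-0.01,-0.02,1.72],
    [-0.01,-0.02,1.72]
  ],
  "dr": [
    [0,0,0],
    [0,0,0],
    [0,0,0],
    [0,0,0],
    [0,0,0],
    [0,0,0],
    [0,0,0],
    [0,0,0],
    [0,0,0],
    [0,0,0],
    [0,0,0]
  ],
  "claw": [70,70,70,70,70,30,30,30,30,30,30],
  "force": 40
}}

```text
time_s: 28.55
position: [0.4864, 0.4053, 0.0568]
tcp_rot: [2.221, 2.221, 0.007]
force: [0.1, -1.0, 5.9]
opening: 0.534
```

```bash
python3 - <<'E'
from h import *
s=monitor.state();print(s['position'],s['opening']*85.4,s['force'])
c=np.load('cup1.npy'); goto(*c,.20,90)
E
```

```text
[0.48635417 0.40528756 0.05682126] 45.61445586446535 [ 0.06240247 -1.00375548  5.92722297]
delta [-8.428, 1.946, -2.875] dr [0.0038, -0.0022, 0.0001] rows>=9.1 t 28.55
```

Request:
{"method": "arm_command", "body": {
  "delta_pos": [
    [0,0,-0.6],
    [0,0,-1.5],
    [0,0,-2.4],
    [-0.8,0.18,-2.87],
    [-1.6,0.37,-2.87],
    [-2.4,0.55,-2.87],
    [-3.2,0.74,-2.87],
    [-4.0,0.92,-2.87],
    [-4.8,1.1,-2.87],
    [-5.6,1.3,-2.87],
    [-6.4,1.48,-2.87],
    [-7.2,1.66,-2.87],
    [-7.9,1.82,-2.87],
    [-8.3,1.92,-2.87],
    [-8.43,1.95,-2.87],
    [-8.43,1.95,-2.87],
    [-8.43,1.95,-2.87]
  ],
  "dr": [
    [0,0,0],
    [0,0,0],
    [0,0,0],
    [0,0,0],
    [0,0,0],
    [0,0,0],
    [0,0,0],
    [0,0,0],
    [0,0,0],
    [0,0,0],
    [0,0,0],
    [0,0,0],
    [0,0,0],
    [0,0,0],
    [0,0,0],
    [0,0,0],
    [0,0,0]
  ],
  "claw": [30,30,30,30,30,30,30,30,30,30,30,30,30,30,30,30,30]
}}

```text
time_s: 30.25
position: [0.5818, -0.0161, 0.1976]
tcp_rot: [-2.22, -2.221, 0.0]
force: [-0.6, 0.4, -0.7]
opening: 0.536
```

```bash
python3 - <<'E'
from h import *
import pickle
s=monitor.state();print(s['position'],s['opening']*85.4,s['force'])
w=capture('wrist'); save('w19',w); pickle.dump(w,open('w19.pkl','wb'))
w=capture('side'); crop('w19s',w,(150,60,350,220),4)
w=capture('scene'); print(look(w,'cup1'))
crop('w19c',w,(200,130,360,270),4)
c=np.load('cup1.npy'); goto(*c,.105,90)
E
```

```text
[ 0.58184215 -0.01611342  0.19755005] 45.732938559803685 [-0.55227563  0.40202803 -0.73755624]
[(array([270.3, 222. ,  22.6,  23.6]), 0.98), (array([327.7, 153.5,  16.5,  23.6]), 0.67), (array([269.3, 199.4,  14.1,  29.7]), 0.64)]
delta [-0.009, 0.022, 1.856] dr [-0.0001, -0.0002, 0.0016] rows>=1.9 t 30.45
```

View pics/w19.png

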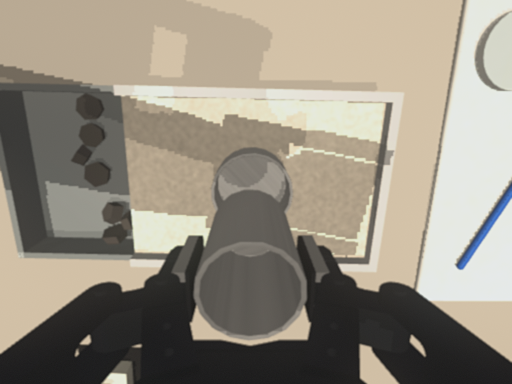

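View pics/w19s.png

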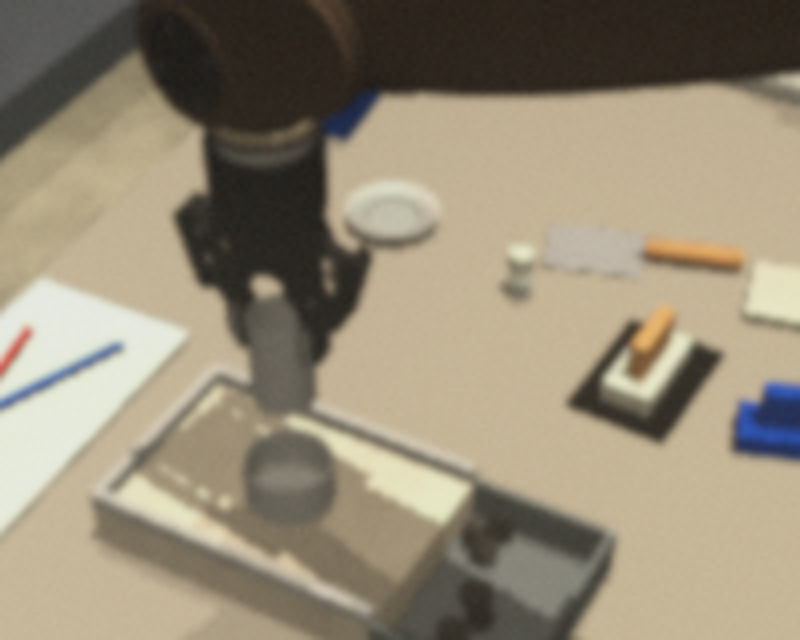

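View pics/w19c.png

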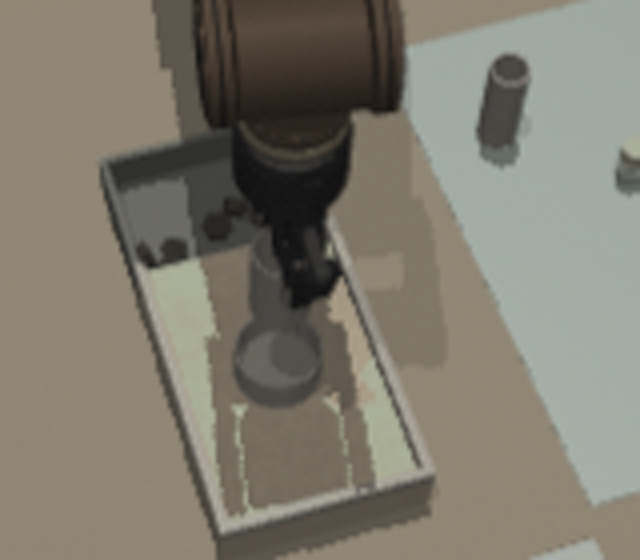

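```bash
python3 - <<'E'
from h import *
import pickle
w=pickle.load(open('w19.pkl','rb')); c=np.load('cup1.npy')
print(proj(w,[[c[0]-.034,c[1],.076],[c[0]+.034,c[1],.076],[c[0],c[1]+.034,.076]]))
E
```

```text
[[210.54187241 192.31248501]
 [293.1680425  192.38510489]
 [251.94840627 151.16824812]]
```

Request:
{"method": "arm_command", "body": {
  "delta_pos": [
    [0,0.02,0.4],
    [0,0.02,0.9],
    [0,0.02,1.3],
    [0,0.02,1.6],
    [0,0.02,1.75],
    [0,0.02,1.86],
    [0,0.02,1.86],
    [0,0.02,1.86]
  ],
  "dr": [
    [0,0,0],
    [0,0,0],
    [0,0,0],
    [0,0,0],
    [0,0,0],
    [0,0,0],
    [0,0,0],
    [0,0,0]
  ],
  "claw": [30,30,30,30,30,30,30,30]
}}

```text
time_s: 31.25
position: [0.5839, -0.0172, 0.1057]
tcp_rot: [2.22, 2.221, 0.001]
force: [0.9, 0.0, -1.1]
opening: 0.53
```

Request:
{"method": "arm_command", "body": {
  "delta_pos": [
    [0,0,0.04],
    [0,0,0.08],
    [0,0,0.11],
    [0,0,0.11]
  ],
  "dr": [
    [0,0,0],
    [0,0,0],
    [0,0,0],
    [0,0,0]
  ],
  "claw": [30,30,30,30]
}}

```text
time_s: 31.65
position: [0.5838, -0.0173, 0.1008]
tcp_rot: [2.221, 2.221, 0.0]
force: [-2.0, -0.9, 3.4]
opening: 0.535
```

Request:
{"method": "arm_command", "body": {
  "delta_pos": [
    [0,0,0],
    [0,0,0],
    [0,0,0],
    [0,0,-0.02],
    [0,0,-0.3],
    [0,0,-0.8],
    [0,0,-1.6],
    [0,0,-2.5],
    [0,0,-3.0],
    [0,0,-3.0],
    [0,0,-3.0]
  ],
  "dr": [
    [0,0,0],
    [0,0,0],
    [0,0,0],
    [0,0,0],
    [0,0,0],
    [0,0,0],
    [0,0,0],
    [0,0,0],
    [0,0,0],
    [0,0,0],
    [0,0,0]
  ],
  "claw": [70,70,70,70,70,70,70,70,70,70,70]
}}

```text
time_s: 32.75
position: [0.5835, -0.0172, 0.2505]
tcp_rot: [2.22, 2.22, 0.002]
force: [0.5, -0.3, -0.6]
opening: 0.82
```

```bash
python3 - <<'E'
from h import *
import pickle
s=monitor.state();print(s['position'],s['opening']*85.4,s['force'])
w=capture('wrist'); save('w20',w); pickle.dump(w,open('w20.pkl','wb')); crop('w20a',w,(190,130,310,260),5)
goto(.4025,.243,.16,90)
E
```

```text
[ 0.58346717 -0.01715588  0.2505219 ] 70.02568617141068 [ 0.47176616 -0.27610338 -0.57686102]
delta [5.2, -3.602, 1.78] dr [-0.0011, -0.0002, 0.0] rows>=6.6 t 32.8
```

View pics/w20.png

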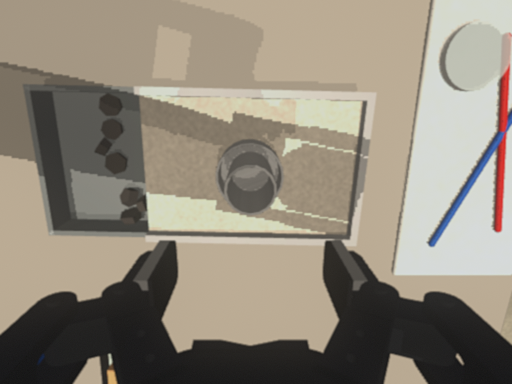

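View pics/w20a.png

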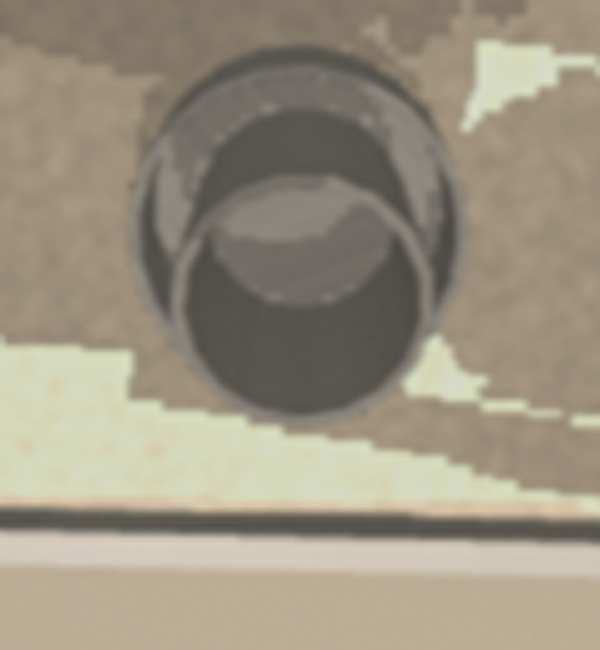

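```bash
python3 - <<'E'
from h import *
import pickle
w=pickle.load(open('w20.pkl','rb'));a=cu(190,130,5)
c=rimfit(w,[a(172,298),a(434,298),a(302,174),a(302,420),a(213,387),a(393,387)],.023,.118,[.58,-.01]); np.save('cup3.npy',c)
E
```

```text
c [ 0.5838 -0.018 ] free [ 0.5838 -0.0184  0.0222]
```

Request:
{"method": "arm_command", "body": {
  "delta_pos": [
    [0.6,-0.4,0],
    [1.3,-0.9,0.2],
    [2.0,-1.4,0.5],
    [2.7,-1.85,0.8],
    [3.4,-2.35,1.1],
    [4.1,-2.85,1.4],
    [4.8,-3.3,1.65],
    [5.2,-3.6,1.78],
    [5.2,-3.6,1.78],
    [5.2,-3.6,1.78]
  ],
  "dr": [
    [0,0,0],
    [0,0,0],
    [0,0,0],
    [0,0,0],
    [0,0,0],
    [0,0,0],
    [0,0,0],
    [0,0,0],
    [0,0,0],
    [0,0,0]
  ],
  "claw": [60,60,60,60,60,60,60,60,60,60]
}}

```text
time_s: 33.8
position: [0.4023, 0.2427, 0.1589]
tcp_rot: [-2.219, -2.222, 0.004]
force: [-0.8, -0.7, -0.6]
opening: 0.706
```

```bash
python3 - <<'E'
from h import *
import pickle
s=monitor.state();print(s['position'],s['joints'])
w=capture('wrist'); save('w21',w); pickle.dump(w,open('w21.pkl','wb'));crop('w21a',w,(190,150,310,280),5)
E
```

```text
[0.40230389 0.2426615  0.15889866] [ 3.26535250e-01 -7.69163253e-02  2.14414959e+00 -5.14265182e-04
  1.07718314e+00  3.25344267e-01]
```

View pics/w21.png

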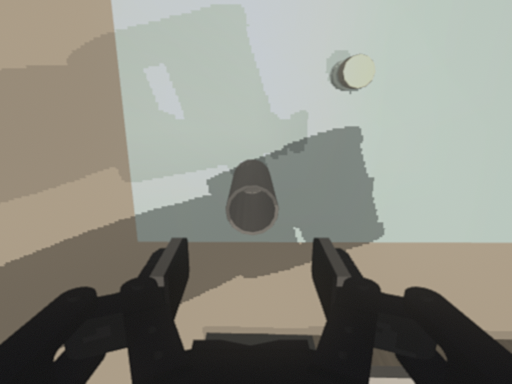

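View pics/w21a.png

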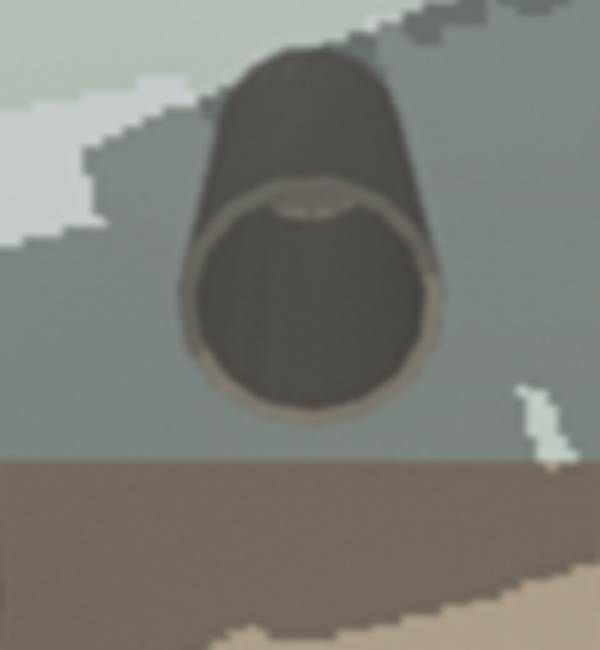

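```bash
python3 - <<'E'
from h import *
import pickle
w=pickle.load(open('w21.pkl','rb'));a=cu(190,150,5)
c=rimfit(w,[a(179,300),a(441,300),a(310,176),a(312,425),a(215,385),a(405,385)],.0175,.093,[.40,.24])
goto(*c,.090,90)
E
```

```text
c [0.403  0.2467] free [0.403  0.2465 0.017 ]
delta [0.088, -0.002, 1.392] dr [-0.0012, 0.0008, 0.0] rows>=1.4 t 33.85
```

Request:
{"method": "arm_command", "body": {
  "delta_pos": [
    [0.09,0,0.3],
    [0.09,0,0.9],
    [0.09,0,1.25],
    [0.09,0,1.38],
    [0.09,0,1.38],
    [0.09,0,1.38],
    [0.09,0,1.38],
    [0.09,0,1.38],
    [0.09,0,1.38],
    [0.09,0,1.38],
    [0.09,0,1.38]
  ],
  "dr": [
    [0,0,0],
    [0,0,0],
    [0,0,0],
    [0,0,0],
    [0,0,0],
    [0,0,0],
    [0,0,0],
    [0,0,0],
    [0,0,0],
    [0,0,0],
    [0,0,0]
  ],
  "claw": [60,60,60,60,60,20,20,20,20,20,20],
  "force": 40
}}

```text
time_s: 34.95
position: [0.4044, 0.2478, 0.0929]
tcp_rot: [2.22, 2.221, 0.004]
force: [-0.4, -1.4, 5.5]
opening: 0.392
```

```bash
python3 - <<'E'
from h import *
s=monitor.state();print(s['position'],s['opening']*85.4,s['force'])
w=capture('wrist'); save('w22',w)
goto(*np.load('cup3.npy'),.245,90)
E
```

```text
[0.40437161 0.24777716 0.09288896] 33.45186548076034 [-0.39646994 -1.43102495  5.48384163]
delta [-5.314, 3.595, -3.036] dr [0.0027, -0.0007, 0.0003] rows>=7.1 t 35.0
```

View pics/w22.png

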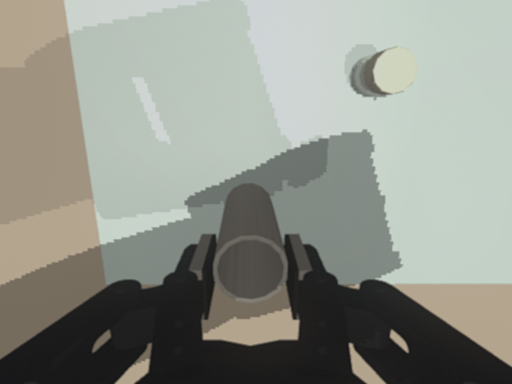

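Request:
{"method": "arm_command", "body": {
  "delta_pos": [
    [0,0,-0.5],
    [0,0,-1.2],
    [0,0,-2.0],
    [0,0,-2.8],
    [-0.7,0.5,-3.03],
    [-1.4,0.95,-3.03],
    [-2.1,1.42,-3.03],
    [-2.8,1.9,-3.03],
    [-3.5,2.37,-3.03],
    [-4.2,2.84,-3.03],
    [-4.8,3.25,-3.03],
    [-5.2,3.52,-3.03],
    [-5.31,3.6,-3.03],
    [-5.31,3.6,-3.03],
    [-5.31,3.6,-3.03],
    [-5.31,3.6,-3.03]
  ],
  "dr": [
    [0,0,0],
    [0,0,0],
    [0,0,0],
    [0,0,0],
    [0,0,0],
    [0,0,0],
    [0,0,0],
    [0,0,0],
    [0,0,0],
    [0,0,0],
    [0,0,0],
    [0,0,0],
    [0,0,0],
    [0,0,0],
    [0,0,0],
    [0,0,0]
  ],
  "claw": [20,20,20,20,20,20,20,20,20,20,20,20,20,20,20,20]
}}

```text
time_s: 36.6
position: [0.5826, -0.0169, 0.2427]
tcp_rot: [-2.219, -2.223, 0.0]
force: [0.7, 0.1, -1.0]
opening: 0.394
```

```bash
python3 - <<'E'
from h import *
import pickle
s=monitor.state();print(s['position'],s['opening']*85.4,s['force'])
w=capture('wrist'); save('w23',w); pickle.dump(w,open('w23.pkl','wb')); crop('w23a',w,(190,140,310,310),4.5)
w=capture('scene'); save('w23sc',w); pickle.dump(w,open('w23sc.pkl','wb')); crop('w23c',w,(230,160,310,240),8)
w=capture('side'); pickle.dump(w,open('w23sd.pkl','wb')); crop('w23s',w,(180,110,270,200),7)
goto(*np.load('cup3.npy'),.1409,90)
E
```

```text
[ 0.58263679 -0.01690801  0.24270459] 33.66859801385133 [ 0.73384703  0.12567258 -1.02030865]
delta [-0.016, 0.017, 2.042] dr [0.0002, -0.0001, 0.0013] rows>=2.0 t 36.75
```

View pics/w23a.png

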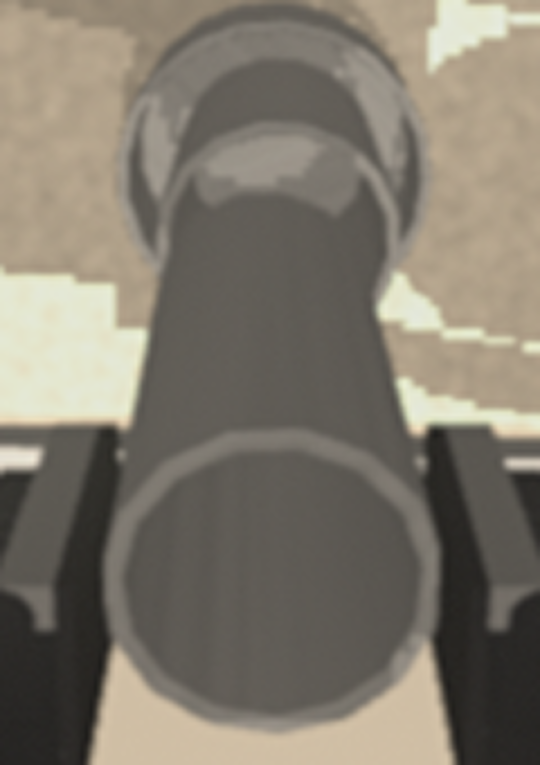

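View pics/w23c.png

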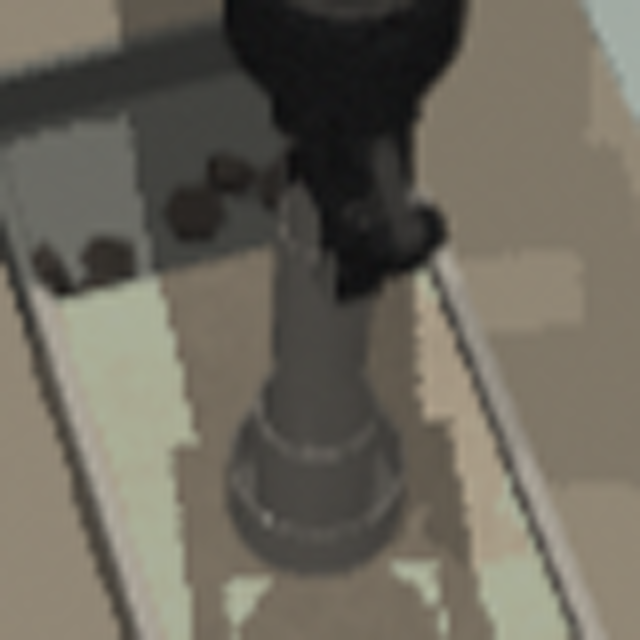

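View pics/w23s.png

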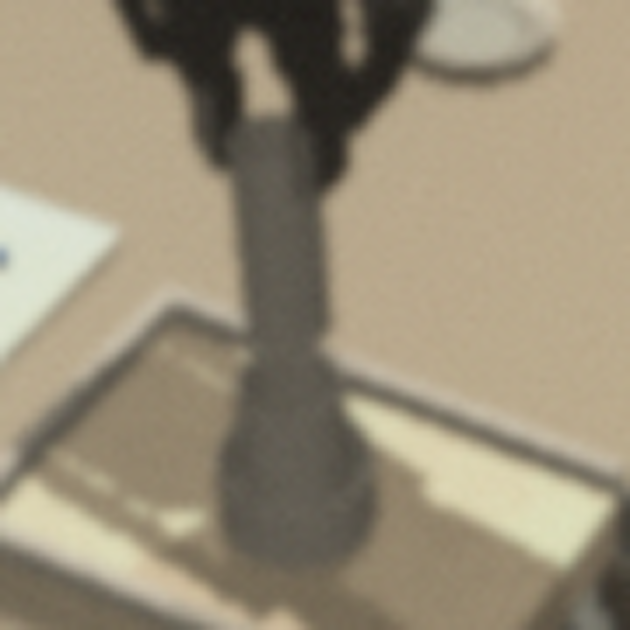

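```bash
python3 - <<'E'
from h import *
import pickle
w=pickle.load(open('w23.pkl','rb'));a=cu(190,140,4.5)
for z in (.2428,):
  c=rimfit(w,[a(103,575),a(441,575),a(273,430),a(275,731),a(150,685),a(398,685)],.0175,z,[.58,-.01])
# cup3 rim visible top arc & sides
d=rimfit(w,[a(158,265),a(275,122),a(398,265),a(185,165),a(365,165)],.023,.118,[.58,-.01])
print('held-cup3',c-d,'tcp',monitor.state()['position'])
# bottom prediction: side view check of verticality skipped
E
```

```text
c [ 0.5826 -0.0177] free [ 0.5826 -0.0179  0.017 ]
c [ 0.5834 -0.0199] free [ 0.5834 -0.0195  0.0226]
held-cup3 [-0.00080055  0.00224827] tcp [ 0.58293195 -0.01719705  0.24298543]
```

Request:
{"method": "arm_command", "body": {
  "delta_pos": [
    [-0.016,0.02,0.1],
    [-0.016,0.02,0.3],
    [-0.016,0.02,0.45],
    [-0.016,0.02,0.6],
    [-0.016,0.02,0.7],
    [-0.016,0.02,0.8],
    [-0.016,0.02,0.85],
    [-0.016,0.02,0.85]
  ],
  "dr": [
    [0,0,0],
    [0,0,0],
    [0,0,0],
    [0,0,0],
    [0,0,0],
    [0,0,0],
    [0,0,0],
    [0,0,0]
  ],
  "claw": [20,20,20,20,20,20,20,20]
}}

```text
time_s: 37.55
position: [0.5841, -0.0189, 0.1999]
tcp_rot: [-2.221, -2.221, 0.001]
force: [-1.0, -0.3, -0.5]
opening: 0.39
```

```bash
python3 - <<'E'
from h import *
import pickle
s=monitor.state();print(s['position'],s['opening']*85.4,s['force'],s['wrist_torque'])
w=capture('scene'); crop('w24c',w,(230,160,310,240),8)
w=capture('side'); crop('w24s',w,(180,110,270,200),7)
w=capture('wrist'); crop('w24a',w,(190,140,310,310),4.5)
goto(*np.load('cup3.npy'),.1409,90)
E
```

```text
[ 0.58412901 -0.01893484  0.19987333] 33.289310325921385 [-0.96041276 -0.26695901 -0.52285529] [-0.06015248 -0.03536394  0.0187222 ]
delta [0.02, -0.015, 1.197] dr [0.0007, 0.0001, 0.0] rows>=1.2 t 37.7
```

View pics/w24c.png

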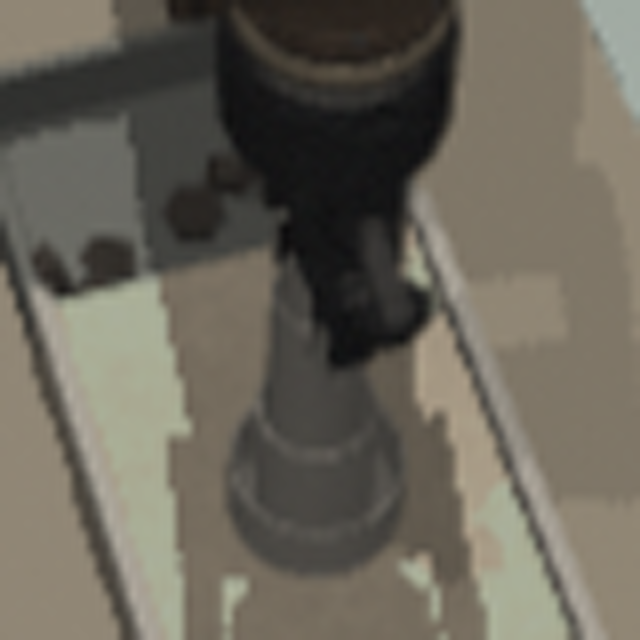

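View pics/w24s.png

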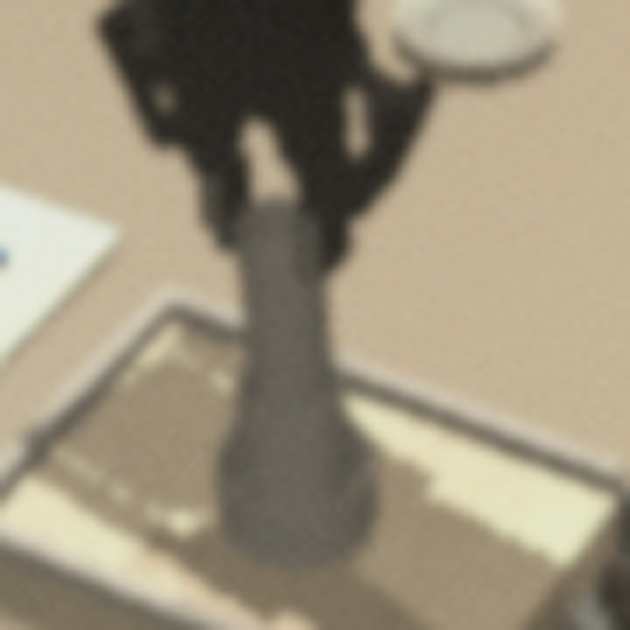

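View pics/w24a.png

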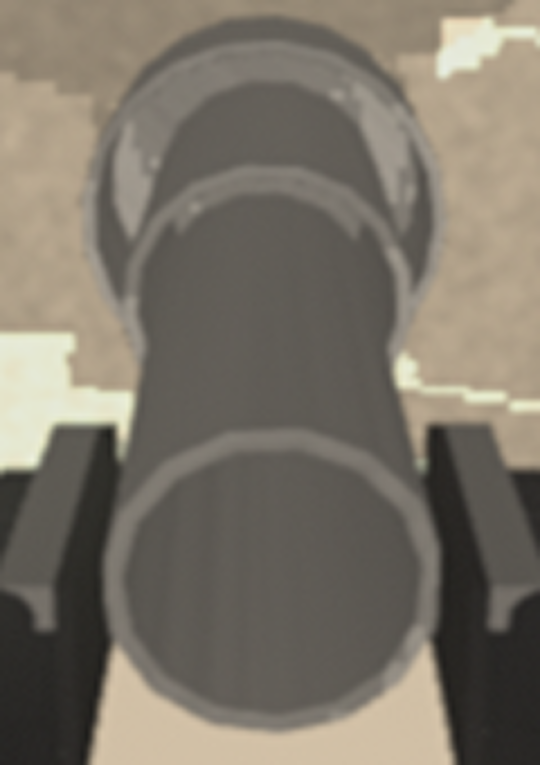

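Request:
{"method": "arm_command", "body": {
  "delta_pos": [
    [0,0,0.2],
    [0,0,0.4],
    [0,0,0.6],
    [0,0,0.8],
    [0,0,0.95],
    [0,0,1.05],
    [0,0,1.1],
    [0,0,1.1]
  ],
  "dr": [
    [0,0,0],
    [0,0,0],
    [0,0,0],
    [0,0,0],
    [0,0,0],
    [0,0,0],
    [0,0,0],
    [0,0,0]
  ],
  "claw": [20,20,20,20,20,20,20,20]
}}

```text
time_s: 38.5
position: [0.5842, -0.0189, 0.145]
tcp_rot: [-2.221, -2.221, 0.0]
force: [0.1, -0.2, 0.5]
opening: 0.396
```

Request:
{"method": "arm_command", "body": {
  "delta_pos": [
    [0,0,0.04],
    [0,0,0.07],
    [0,0,0.09],
    [0,0,0.09]
  ],
  "dr": [
    [0,0,0],
    [0,0,0],
    [0,0,0],
    [0,0,0]
  ],
  "claw": [20,20,20,20]
}}

```text
time_s: 38.9
position: [0.5844, -0.019, 0.1411]
tcp_rot: [2.221, 2.221, 0.0]
force: [-0.1, -0.1, -1.2]
opening: 0.394
```

Request:
{"method": "arm_command", "body": {
  "delta_pos": [
    [0,0,0.02],
    [0,0,0.035],
    [0,0,0.035]
  ],
  "dr": [
    [0,0,0],
    [0,0,0],
    [0,0,0]
  ],
  "claw": [20,20,20]
}}

```text
time_s: 39.2
position: [0.5848, -0.0192, 0.141]
tcp_rot: [2.221, 2.221, -0.0]
force: [-3.2, -0.2, 6.2]
opening: 0.395
```

Seated at the expected height with contact. Release and retreat.

Request:
{"method": "arm_command", "body": {
  "delta_pos": [
    [0,0,0],
    [0,0,0],
    [0,0,0],
    [0,0,-0.02],
    [0,0,-0.3],
    [0,0,-0.8],
    [0,0,-1.6],
    [0,0,-2.4],
    [0,0,-2.8],
    [0,0,-2.8],
    [0,0,-2.8]
  ],
  "dr": [
    [0,0,0],
    [0,0,0],
    [0,0,0],
    [0,0,0],
    [0,0,0],
    [0,0,0],
    [0,0,0],
    [0,0,0],
    [0,0,0],
    [0,0,0],
    [0,0,0]
  ],
  "claw": [60,60,60,60,60,60,60,60,60,60,60]
}}

```text
time_s: 40.3
position: [0.5842, -0.0189, 0.2793]
tcp_rot: [2.221, 2.221, 0.001]
force: [-0.6, -0.8, -0.6]
opening: 0.702
```

```bash
python3 - <<'E'
from h import *
import pickle
s=monitor.state();print(s['position'],s['opening']*85.4,s['force'],s['wrist_torque'])
w=capture('scene'); save('w25c',w)
w=capture('side'); crop('w25s',w,(130,80,370,250),3.3)
w=capture('wrist'); save('w25',w);pickle.dump(w,open('w25.pkl','wb'));crop('w25a',w,(190,130,310,260),5)
E
```

```text
[ 0.58415084 -0.01890364  0.27927869] 59.930827333558824 [-0.57457346 -0.75510012 -0.57054214] [-0.03192715 -0.01922529  0.04199738]
```

View pics/w25c.png

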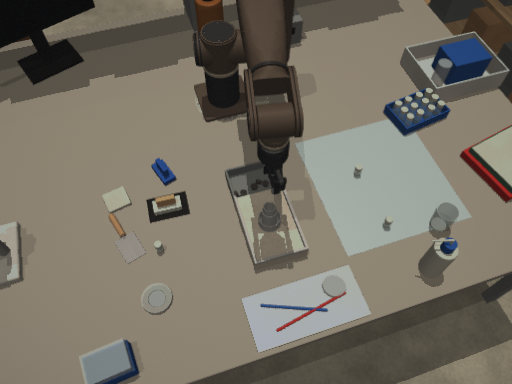

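View pics/w25s.png

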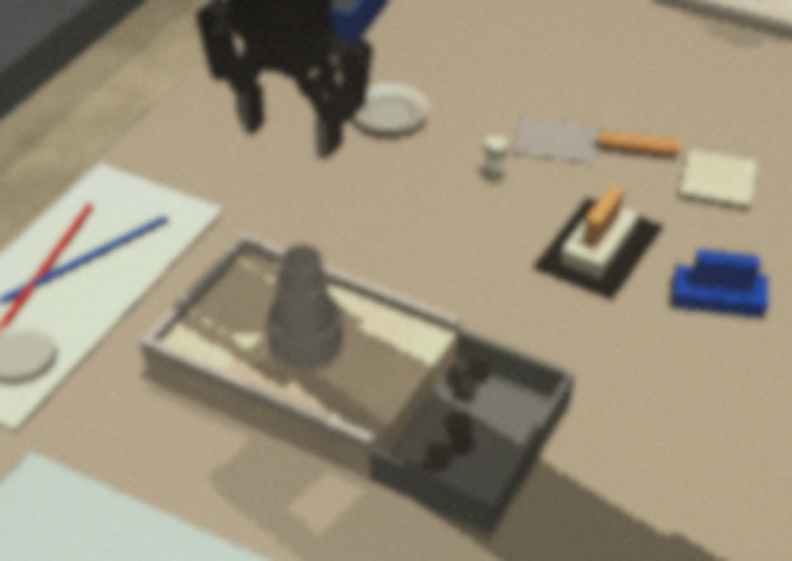

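View pics/w25a.png

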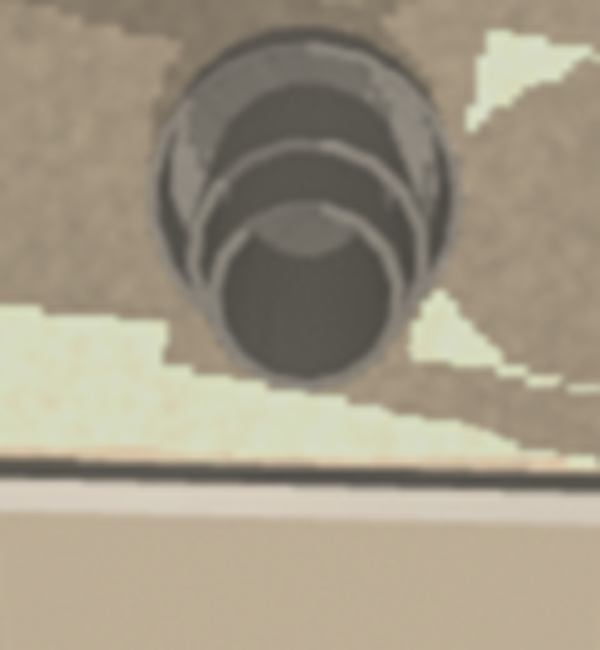

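View pics/w25.png

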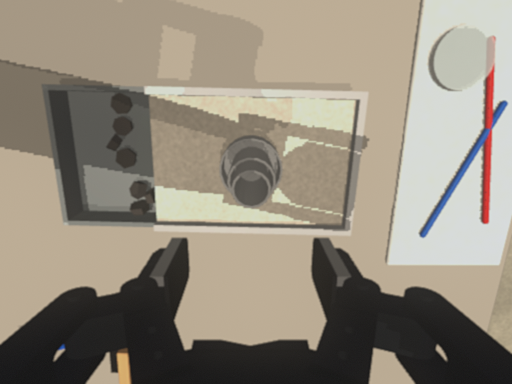

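```bash
python3 - <<'E'
from h import *
import pickle
w=capture('scene'); crop('w26c',w,(100,150,220,270),5)
w=capture('side')
q=tri
a=pickle.load(open('w25.pkl','rb')); b=cu(190,130,5)
c=rimfit(a,[b(211,295),b(406,295),b(308,202),b(308,383)],.0175,.141,[.58,-.01])
E
```

```text
c [ 0.5838 -0.0197] free [ 0.5838 -0.0197  0.0166]
```

View pics/w26c.png

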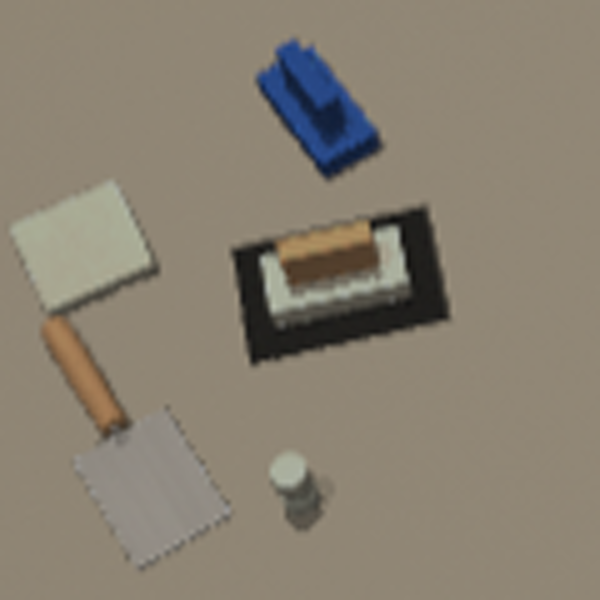

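```bash
python3 - <<'E'
from h import *
import pickle
w=pickle.load(open('w25.pkl','rb')); crop('w27',w,(100,85,180,225),4.2)
w=capture('scene'); crop('w28',w,(220,155,300,215),8)
E
```

```text
(no output)
```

View pics/w27.png

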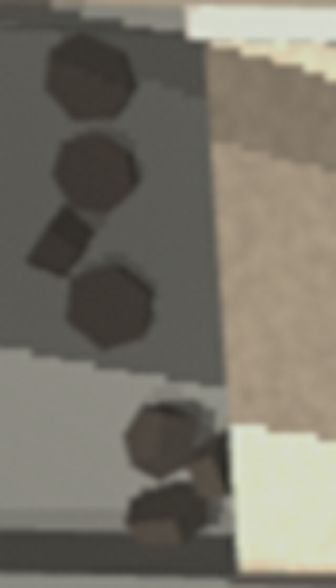

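View pics/w28.png

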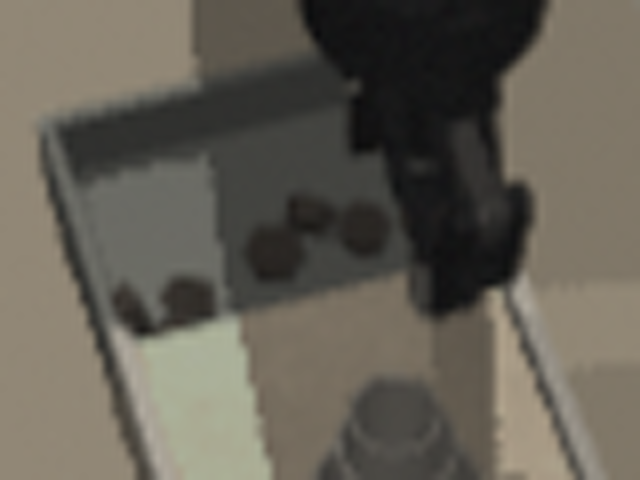

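```bash
python3 - <<'E'
from h import *
print(close_job())
E
```

```text
the job is handed in; nothing more can be done
None
```

The sorting station is closed down, and I handed the job in at about 41 s of the 210 s allowed. I can't see the verdict; the points below come from my last pictures and readings.

- **Chips:** I wiped the plate in two lanes with the white scraper, and all 7 chips present went over the open end. The last wrist view shows 7 in the tray and none on the plate. Some chips rest tilted, one of them against the plate's end face, but all lie below plate level.
- **Scraper:** It stands upright inside the black pad. I did not use the blue look-alike.
- **Cups:** Only cup1, cup3 and cup4 were present, so there was no cup2. Cup1 stands at the middle of the plate, cup3 is inside it and cup4 is inside cup3. Cup3 and cup4 each met the floor of the wider cup at the height expected from the given sizes. The three rims looked level and nearly concentric afterwards.
- **Vials and spatula:** All three vials and the spatula were still in place in the last pictures.

**Disagreements:**
- The fixed cameras and the wrist camera differed by about 4–5 mm in position. I used the wrist camera, and the grasps bore it out.
- Rim radii measured about 3% small.
- My picture estimate of how low the scraper hung in the grip was about 3 mm off, so I found the plate height by lowering it slowly instead.

I saw nothing that had been knocked aside during the run.

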